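Make up a parts order with the flat lifter

TASK

Make up the repair-kit order: slide the flat lifter under each friction disc on the green stock rack and carry it over to lie flat in a bay of the blue order rack, one disc to a bay and centred in it (only the lifter may handle the discs: never touch them with the gripper and never let one fall), and stand every filter upright in the red crate, one to a cell. Once all the discs are on the blue rack, lay the lifter back flat along the middle of its black mat, and leave the boxes and the roller standing by where they are.

Things in the scene. Friction and masses are not known exactly. Their poses are not given: they have to be found in the camera images.
- stock_rack: green raised stand with two bays, fixed. Origin: centre of its foot, z up. Solid deck 230 (x) by 120 mm (y), top at 100 mm; three pale wood battens 14 mm high along all of y (tops at 114 mm) leave two lanes (bays) 78 mm wide, at x = -59 and +59 mm, open at both y ends. A disc spans a bay's two battens, 14 mm clear of the deck.
- order_rack: blue raised stand, fixed, empty at first; the racks stand left and right of the robot, which is which varies. Origin: centre of its foot, z up. Solid deck 230 (x) by 120 mm (y), top at 100 mm; three pale wood battens 14 mm high along all of y (tops at 114 mm) leave two lanes (bays) 78 mm wide, at x = -59 and +59 mm, open at both y ends. A disc spans a bay's two battens, 14 mm clear of the deck.
- order_rack_bay0 (a point): bay of the blue order rack: point at the centre of the bay, level with the batten tops (114 mm above the counter), where the centre of a disc's underside belongs. Axes as the rack's (lane along y).
- order_rack_bay1 (a point): bay of the blue order rack: point at the centre of the bay, level with the batten tops (114 mm above the counter), where the centre of a disc's underside belongs. Axes as the rack's (lane along y).
- disc0: round steel friction disc with a copper-coloured face, 110 mm in diameter, 7 mm thick, about 0.28 kg, flat underneath. Origin: centre of its underside, z its axis (up). It starts flat on the battens of one bay of the green stock rack. None if absent (one or two are there).
- disc1: round steel friction disc with a copper-coloured face, 110 mm in diameter, 7 mm thick, about 0.28 kg, flat underneath. Origin: centre of its underside, z its axis (up). It starts flat on the battens of one bay of the green stock rack. None if absent (one or two are there).
- lifter: steel lifter (spatula), 0.35 kg. Plate 62 wide, 3 mm thick, from x = -40 to the front edge at +155 mm. Yellow grip 50 (x) by 26 mm (y), 25 to 75 mm above the plate's underside, on a neck 34 by 20 mm. Origin: plate's underside below the grip's centre; x forward along the blade, z up. Carry a disc centred at x = 95 mm (15 mm clear of the grip). Starts flat on the mat.
- lifter_mid (a point): middle of the lifter's plate (57.5 mm forward of the grip's axis), on the underside.
- mat: black rubber mat, fixed, 230 by 100 mm, 3 mm thick, the lifter's parking place at the far side of the counter. Origin: centre of its underside; x along its length (roughly along the counter's y).
- crate: red open crate, fixed, 185 by 185 mm, 40 mm high, walls and floor 5 mm, divided into 2 by 2 cells. Origin: centre of its underside.
- cell0 (a point): cell of the crate: point at the centre of the cell on the crate's inner floor (5 mm above the counter). Cell 85 by 85 mm, walls up to 40 mm above the counter.
- cell1 (a point): cell of the crate: point at the centre of the cell on the crate's inner floor (5 mm above the counter). Cell 85 by 85 mm, walls up to 40 mm above the counter.
- cell2 (a point): cell of the crate: point at the centre of the cell on the crate's inner floor (5 mm above the counter). Cell 85 by 85 mm, walls up to 40 mm above the counter.
- cell3 (a point): cell of the crate: point at the centre of the cell on the crate's inner floor (5 mm above the counter). Cell 85 by 85 mm, walls up to 40 mm above the counter.
- filter0: orange spin-on filter canister with a white band, an upright solid cylinder 56 mm in diameter and 78 mm tall, about 0.22 kg, with a heavy dark steel base (centre of mass about 19 mm up). Origin: centre of its underside, z up along its axis. It starts standing on the cardboard sheet. None if absent (three or four are there).
- filter1: orange spin-on filter canister with a white band, an upright solid cylinder 56 mm in diameter and 78 mm tall, about 0.22 kg, with a heavy dark steel base (centre of mass about 19 mm up). Origin: centre of its underside, z up along its axis. It starts standing on the cardboard sheet. None if absent (three or four are there).
- filter2: orange spin-on filter canister with a white band, an upright solid cylinder 56 mm in diameter and 78 mm tall, about 0.22 kg, with a heavy dark steel base (centre of mass about 19 mm up). Origin: centre of its underside, z up along its axis. It starts standing on the cardboard sheet. None if absent (three or four are there).
- filter3: orange spin-on filter canister with a white band, an upright solid cylinder 56 mm in diameter and 78 mm tall, about 0.22 kg, with a heavy dark steel base (centre of mass about 19 mm up). Origin: centre of its underside, z up along its axis. It starts standing on the cardboard sheet. None if absent (three or four are there).
- carton: flat cardboard sheet, fixed, 195 by 195 mm, 2 mm thick, on which the filters stand at first, about 90 mm apart. Origin: centre of its underside.
- blue_box: bystander: cardboard box with a blue band, 90 by 120 by 50 mm, loose. Origin: centre of its underside.
- red_box: bystander: red box, 90 by 110 by 55 mm, loose. Origin: centre of its underside.
- roller: bystander: dark steel track roller standing on end, 80 mm in diameter, 70 mm tall. Origin: centre of its underside.

How it is judged:
On the way, in this order (a step that is already met when the one before it is completed fails the run):
1. a disc is carried on the lifter's blade, more than 20 mm above the batten tops (((z of disc0 in the frame of stock_rack above 0.134 m and contact force between disc0 and lifter above 0.5 N and angle between disc0's own z axis and vertical below 0.3 rad and horizontal distance between disc0 and lifter_mid below 0.08 m) or (z of disc1 in the frame of stock_rack above 0.134 m and contact force between disc1 and lifter above 0.5 N and angle between disc1's own z axis and vertical below 0.3 rad and horizontal distance between disc1 and lifter_mid below 0.08 m))), for 0.2 s.
2. every disc present lies flat in a bay of the blue rack, free of the lifter ((horizontal distance between disc0 and order_rack_bay0 below 0.02 m or horizontal distance between disc0 and order_rack_bay1 below 0.02 m) and z of disc0 in the frame of order_rack_bay0 between -0.005 and 0.005 m and angle between each of disc0, disc1's own z axis and vertical below 0.05 rad and linear speed of each of disc0, disc1 below 0.02 m/s and contact force between each of disc0, disc1 and lifter below 0.1 N and (horizontal distance between disc1 and order_rack_bay0 below 0.02 m or horizontal distance between disc1 and order_rack_bay1 below 0.02 m) and z of disc1 in the frame of order_rack_bay0 between -0.005 and 0.005 m), for 0.2 s.
3. the lifter lies flat along the mat (horizontal distance between lifter_mid and mat below 0.03 m and angle between the x axis of lifter and the x axis of mat, either way round below 0.25 rad and height (world z) of lifter below 0.008 m and angle between lifter's own z axis and vertical below 0.08 rad and linear speed of lifter below 0.02 m/s), for 0.2 s.
At the end, for the whole second after the job is handed in: Each disc lies flat, still and free of the lifter within 20 mm of a blue bay's centre; each filter stands on a cell floor within 22 mm of its centre; the lifter lies flat on the mat, its plate's middle within 30 mm of the mat's centre, lined up with it within 14 degrees, either way round (all of step 2 and all of step 3 and (horizontal distance between filter0 and cell0 below 0.022 m or horizontal distance between filter0 and cell1 below 0.022 m or horizontal distance between filter0 and cell2 below 0.022 m or horizontal distance between filter0 and cell3 below 0.022 m) and z of each of filter0, filter1, filter2, filter3 in the frame of crate below 0.012 m and angle between each of filter0, filter1, filter2, filter3's own z axis and vertical below 0.12 rad and linear speed of each of filter0, filter1, filter2, filter3 below 0.02 m/s and (horizontal distance between filter1 and cell0 below 0.022 m or horizontal distance between filter1 and cell1 below 0.022 m or horizontal distance between filter1 and cell2 below 0.022 m or horizontal distance between filter1 and cell3 below 0.022 m) and (horizontal distance between filter2 and cell0 below 0.022 m or horizontal distance between filter2 and cell1 below 0.022 m or horizontal distance between filter2 and cell2 below 0.022 m or horizontal distance between filter2 and cell3 below 0.022 m) and (horizontal distance between filter3 and cell0 below 0.022 m or horizontal distance between filter3 and cell1 below 0.022 m or horizontal distance between filter3 and cell2 below 0.022 m or horizontal distance between filter3 and cell3 below 0.022 m)); the robot touches nothing.
It fails at once if the gripper touches a disc (contact force between the fingers and disc0 above 1 N or contact force between the fingers and disc1 above 1 N).
It fails at once if a disc falls below the racks' deck (height (world z) of any of disc0, disc1 below 0.09 m).
It fails at once if a bystander is pushed more than 30 mm (distance of any of blue_box, red_box, roller from where it was at the start of the episode above 0.03 m).
Of filter0, filter1, filter2, filter3 only 3 to 4 are there at a start; the rules pass over those that are not, and their reading is None.
Of disc0, disc1 only 1 to 2 are there at a start; the rules pass over those that are not, and their reading is None.
At some moment in a run one of filter0, filter1, filter2, filter3, lifter may be knocked a few centimetres aside while the robot is not near it.
It also fails if it takes over 210 s, if anything falls off the work surface, if the arm or the gripper's body presses on something with over 40 N, if the wrist force passes 120 N, or if a joint passes its speed limit or range.

ROBOT

A 6-joint arm with a two-finger parallel gripper is mounted at the origin on the work surface. World frame = base frame: x ahead of the robot, y to its left, z up, the work surface at z = 0. Lengths are in m, angles in rad, forces in N, time in s.
With the tool pointing down it reaches from about 0.3 to 0.875 m from the base axis. Payload 6.4 kg.
Tool frame: the origin (TCP) lies on the centre line of the jaws, within the pads' length; the fingertips stand 25 mm ahead of it and the grasp point (between the pads) lies 6 mm ahead of it; z points along the fingers, y is the line along which they close (so a half turn about z gives the same grasp; the last joint's range is limited). The gripper opens to 85 mm and grips with 20 to 120 N. Pads are 22 mm wide; open, the fingers measure 114 mm over their backs; the gripper's body (76 mm by 85 mm) begins 54 mm behind the grasp point. The pads swing forward as they close: fully open they stand 13 mm farther back than shut.
Start: joints at [0.967, 0.181, 1.607, -0, 1.354, -0.206], TCP at [0.223, 0.53, 0.226] pointing down, gripper open.
Joint ranges: [-2.99, 2.99], [-0.89, 2.07], [0.3, 2.58], [-1.14, 4.28], [0, 2.63], [-3.12, 3.12]. Speed limits (rad/s): [2.57, 2.57, 3.01, 3.14, 3.14, 3.14].

INTERFACE

Orientations are given as a unit quaternion [w, x, y, z].
In Python, from plant import sensors, cams, robot, spot_in, trace gives the robot as it stands.
- The arm moves only by the tool servo_tool, never from a script. Its argument "moves" is a list of rows, each a list of 7 numbers: the shift along the world's x, y, z in mm, then the turn, a rotation vector about the world's x, y, z in rad, then the closure, from -1 (fully open) to 1 (shut). In form: [[tx, ty, tz, rx, ry, rz, fingers], ...]. A call has 1 to 12 rows; each row shifts and turns the commanded pose from where the row before left it; what a row does not reach is not made up. A row lasts 1/8 s, in which the tool goes at most 62.5 mm and 10.7 degrees, less where a joint would pass 70% of its speed; a pose out of reach is approached as far as the arm can. A call with a gripper value outside its range is refused whole. The fingers move at their own pace and stop on an object; "squeeze" is the grip in N (left out, the last holds). Time passes only in rows, so rows that do not move let the fingers close. It gives the time, the measured TCP pose, the force, the opening and the grip force at its end, in the units of the state.
- sensors.read_state(): the state, without advancing time (a new reading comes with each control period).
- cams.camera(name): name is "scene" or "top" or "wrist"; returns a dict with "image" (420x560x3 uint8, red, green, blue), "camera_matrix" (3x3 intrinsics, pixels), "dist_coeffs" ([k1, k2, p1, p2, k3] as OpenCV has them; the pictures are not rectified), "view" (4x4, takes a point from world to camera coordinates); the wrist camera has in their place "hand_eye" (4x4, takes a point from camera to tool coordinates, whose origin is the TCP and whose axes are the flange's). Camera axes: x right, y up, looking along -z (the intrinsics and any distortion apply to the point x, -y, -z); pixel columns grow to the right and rows downward; lengths in m; the calibration is good to about 2 mm. A picture is of the moment at which its call begins: read the wrist's pose just before it. There is no depth.
- robot.finish_job(): hands the job in; it is judged then, once.
Trained networks look in a picture, given as the dict that the camera call returned (one of the last four; its "shot" number tells which), for a name from the list of things; names that differ only in an ending like _2 or _b are one class to them, and where a whole thing is asked for, a point or a joint stands for the part that bears it (a point fixed in the world has none). Each returns a list of dicts, best first, with "p" (0 to 1); they miss things now and then, are a little off and sometimes report something else, mostly with a low value. They report only what shows in the picture. A call takes as long as a camera call.
- spot_in(picture, query): "position" ([column, row] in pixels, amid what is visible of it).
- trace(picture, query): "mask" (420x560 bool, what is visible of it) and "position" ([column, row] in pixels, amid what is visible of it).
The state is a dict: "clock": time; "joints": joint angles; "joint_velocities": joint speeds; "joint_efforts": joint torques, N m; "tcp_pos": TCP position; "tool_rot": TCP orientation; "wrist_force": force on the tool from outside, world axes, zero at the start; "wrist_torque": the same for the moment, N m; "gripper_width": opening from 0.0 (shut) to 1.0 (fully open); "finger_force": force on a finger pad.
Only numpy, scipy, OpenCV 4.12 (cv2) and the standard library are available. Lean on these libraries where they do the work, as an engineer would, in place of code of your own. Each camera call takes 0.05 s, during which the arm holds its last target. There are 200 camera calls.

## Working session

There is one attempt and no reset: what is moved stays moved. The work goes in short steps, Python scripts to look and compute and a tool call to move; the robot and the scene stay as the last step left them, time stands still between calls to the robot, and variables do not carry over. Pictures are saved under pics/ and viewed, at most 14 in all, crops included, and the job is handed in when it is done.

Besides the shell and the picture viewer there is one more tool, called after "Call:" as a command line: name --pt "numbers of a row" for each row, then --argument value for the rest. servo_tool: Moves the arm, as the interface text tells. Its arguments: {"type":"object","properties":{"moves":{"type":"array","items":{"type":"array","items":{"type":"number"}}},"squeeze":{"type":"number"}},"required":["moves"]}

```bash
ls; mkdir -p pics; cat > h.py <<'E'
import numpy as np, cv2
from plant import sensors, cams, robot, spot_in, trace
def save(p,n): cv2.imwrite('pics/'+n,cv2.cvtColor(p['image'],cv2.COLOR_RGB2BGR))
def view(p,st=None):
    if 'view' in p: return np.array(p['view'])
    from scipy.spatial.transform import Rotation as R
    T=np.eye(4);q=st['tool_rot'];T[:3,:3]=R.from_quat([q[1],q[2],q[3],q[0]]).as_matrix();T[:3,3]=st['tcp_pos']
    return np.linalg.inv(T@np.array(p['hand_eye']))
def back(p,uv,z,st=None):
    V=view(p,st);uv=np.array(uv,float).reshape(-1,1,2)
    n=cv2.undistortPoints(uv,np.array(p['camera_matrix']),np.array(p['dist_coeffs'])).reshape(-1,2)
    d=np.c_[n[:,0],-n[:,1],-np.ones(len(n))]
    C=np.linalg.inv(V);d=d@C[:3,:3].T;o=C[:3,3]
    return o+d*((z-o[2])/d[:,2])[:,None]
def proj(p,X,st=None):
    V=view(p,st);X=np.array(X,float).reshape(-1,3);c=X@V[:3,:3].T+V[:3,3]
    c=c*[1,-1,-1]
    return cv2.projectPoints(c.reshape(-1,1,3),np.zeros(3),np.zeros(3),np.array(p['camera_matrix']),np.array(p['dist_coeffs']))[0].reshape(-1,2)
E
python3 - <<'E'
from h import *
print(sensors.read_state())
t=cams.camera('top');s=cams.camera('scene');save(t,'t0.png');save(s,'s0.png')
for n in ['stock_rack','order_rack','disc0','lifter','mat','crate','filter0','carton','blue_box','red_box','roller']:
    r=trace(t,n)
    for d in r[:5]:
        if d['p']>.3: print(n,round(d['p'],2),np.round(d['position'],1),d['mask'].sum())
print(np.linalg.inv(t['view']),t['dist_coeffs'])
E
```

```text
pics
{'clock': 0.0, 'joints': array([ 9.66698304e-01,  1.81537479e-01,  1.60798407e+00,  1.35824449e-05,
        1.35379925e+00, -2.06245418e-01]), 'joint_velocities': array([ 1.42842008e-03,  2.85727679e-04,  7.52270084e-05, -6.73950715e-04,
       -1.42631385e-03,  1.25485786e-03]), 'joint_efforts': array([-1.19068147e-05, -4.44878733e+01, -3.51330650e+01, -3.58618690e-04,
        9.08279268e-03, -7.01376894e-05]), 'tcp_pos': array([0.22241084, 0.52964987, 0.22539773]), 'tool_rot': array([-3.46690702e-04,  1.97618286e-01,  9.80278668e-01, -7.91498316e-04]), 'wrist_force': array([0.39945595, 0.83904447, 0.34549453]), 'wrist_torque': array([-0.03149629, -0.01993039, -0.00925999]), 'finger_force': 0.0, 'gripper_width': 0.9975343335804059}
stock_rack 0.81 [415.4 242.2] 1071
order_rack 0.94 [156.8 233.4] 3743
order_rack 0.34 [180.2 159.8] 1333
disc0 0.78 [403.7 264.5] 1286
disc0 0.76 [399.3 222. ] 1199
lifter 0.73 [262.2 180.3] 1295
lifter 0.39 [155.7 233.7] 3736
mat 0.61 [264.6 189.5] 1267
crate 0.9 [237.8 236.6] 4064
filter0 0.77 [343.5 229.7] 325
filter0 0.61 [262.6 180.3] 1284
filter0 0.56 [341.  253.3] 343
filter0 0.54 [306.1 254.3] 314
filter0 0.45 [307.9 143.9] 681
carton 0.6 [324.1 239.3] 3159
carton 0.47 [236.3 236.1] 3999
blue_box 0.68 [180.3 158.6] 1354
red_box 0.8 [389.1 157. ] 1354
roller 0.89 [303.7 143.9] 703
[[ 0.01274619  0.99021169 -0.13899045  0.39802593]
 [-0.9998493   0.01098315 -0.01344432 -0.01532843]
 [-0.01178617  0.13914086  0.99020246  1.61411493]
 [ 0.          0.          0.          1.        ]] [0.03279008 0.         0.         0.         0.        ]
```

```bash
python3 -c "
import cv2;a=cv2.imread('pics/t0.png');cv2.imwrite('pics/t0b.png',cv2.resize(a,(800,600)))"
```

```text
(no output)
```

View pics/t0b.png

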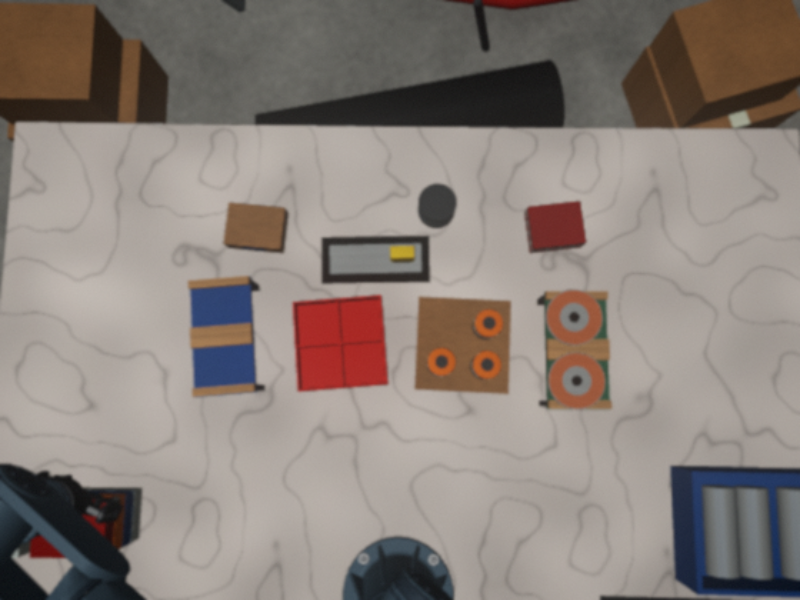

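View pics/s0.png

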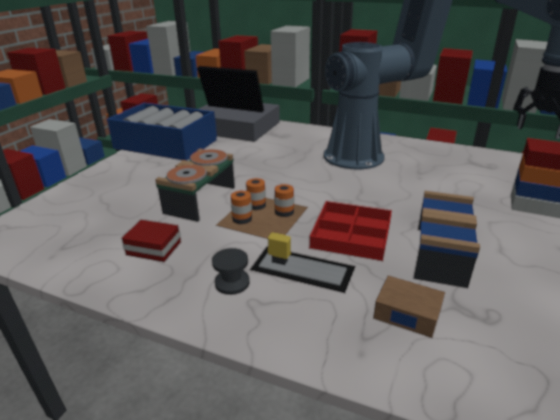

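The top view shows the blue rack at left (about 157,233 in the native image) and the green rack with two discs at right (404,264 and 399,222). The lifter's grip is at the right end of the mat, so its blade points +y. There are three filters and the crate is in the middle. The scene view agrees with this layout.

```bash
python3 - <<'E'
from h import *
t=cams.camera('top');print(np.array(t['camera_matrix']).round(1))
def mk(n,k=1):
    return [d for d in trace(t,n) if d['p']>.3][:k]
for n,k,z in [('stock_rack',1,.1),('order_rack',1,.107),('disc0',2,.121),('mat',1,.003),('lifter',1,.003),('crate',1,.04),('filter0',5,.08),('carton',1,.002),('blue_box',1,.05),('red_box',1,.055),('roller',1,.07)]:
    for d in mk(n,k):
        c=cv2.findContours(d['mask'].astype(np.uint8),0,2)[0];c=max(c,key=cv2.contourArea).reshape(-1,2)
        w=back(t,c,z)[:,:2].astype(np.float32)
        r=cv2.minAreaRect(w*1000);print(n,round(d['p'],2),np.round(r[0],0),np.round(r[1],0),round(r[2],1))
E
```

```text
[[537.7   0.  279.2]
 [  0.  537.7 198.6]
 [  0.    0.    1. ]]
stock_rack 0.89 [ 486. -345.] [226. 125.] 0.7
order_rack 0.83 [505. 345.] [230. 142.] 5.2
disc0 0.75 [ 426. -337.] [106. 108.] 44.9
disc0 0.6 [ 547. -335.] [103. 108.] 0.6
mat 0.61 [678.  58.] [104. 235.] 1.5
lifter 0.96 [679.  56.] [ 66. 196.] 2.7
crate 0.92 [498. 127.] [187. 188.] 5.5
filter0 0.92 [ 452. -169.] [55. 58.] 45.2
filter0 0.87 [457. -80.] [54. 54.] 0.7
filter0 0.74 [ 535. -172.] [58. 63.] 45.3
carton 0.64 [ 498. -129.] [194. 195.] 87.8
blue_box 0.56 [732. 306.] [131. 102.] 87.2
red_box 0.95 [ 739. -314.] [101. 118.] 7.0
roller 0.64 [779. -71.] [93. 76.] 0.5
```

```bash
python3 - <<'E'
from h import *
p=cams.camera('wrist');print(np.array(p['hand_eye']).round(3),np.array(p['camera_matrix']).round(0),p['dist_coeffs'])
E
```

```text
[[ 0.     0.959  0.283  0.072]
 [ 1.    -0.    -0.     0.   ]
 [-0.     0.283 -0.959 -0.148]
 [ 0.     0.     0.     1.   ]] [[307.   0. 282.]
 [  0. 307. 215.]
 [  0.   0.   1.]] [-0.04701334  0.          0.          0.          0.        ]
```

Call:
servo_tool --pt "30 -20 25 0 0 -0.15 -1" --pt "30 -20 25 0 0 -0.15 -1" --pt "30 -20 25 0 0 -0.15 -1" --pt "30 -20 25 0 0 -0.15 -1" --pt "30 -20 25 0 0 -0.15 -1" --pt "30 -20 25 0 0 -0.15 -1" --pt "30 -20 20 0 0 -0.15 -1" --pt "30 -20 0 0 0 -0.12 -1" --pt "0 0 0 0 0 0 -1" --pt "0 0 0 0 0 0 -1"

```text
clock: 2.55
tcp_pos: [0.4623, 0.3702, 0.3959]
tool_rot: [-0.0, 0.706, 0.709, -0.0]
wrist_force: [-0.6, -0.3, 0.0]
gripper_width: 1.001
finger_force: 0.0
```

```bash
python3 - <<'E'
from h import *
st=sensors.read_state();p=cams.camera('wrist');save(p,'w1.png')
np.savez('w1.npz',pos=st['tcp_pos'],rot=st['tool_rot'])
g=np.array([[x,y,.114] for x in (.4,.5,.6) for y in (.28,.345,.41)])
print(proj(p,g,st).round(0).tolist())
E
```

```text
[[240.0, 237.0], [238.0, 195.0], [237.0, 149.0], [307.0, 238.0], [308.0, 195.0], [309.0, 149.0], [373.0, 238.0], [377.0, 195.0], [382.0, 150.0]]
```

View pics/w1.png

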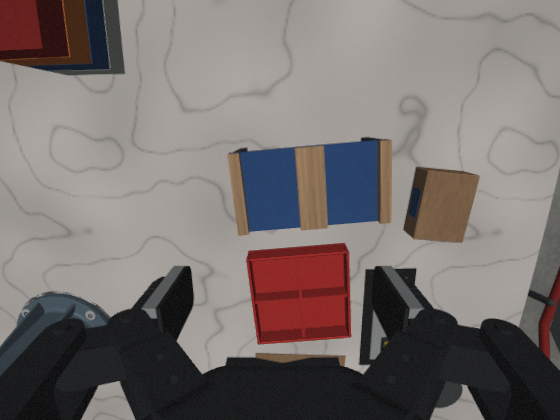

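Wrist view: the blue rack spans columns 230-390 and rows 138-235, turned slightly; the crate is at (300,293), and the mat and box are at right. I'll fit the rack and crate by comparing their outlines.

```bash
cat >> h.py <<'E'
from scipy.optimize import minimize
def boxpts(x0,x1,y0,y1,z0,z1): return np.array([[x,y,z] for x in (x0,x1) for y in (y0,y1) for z in (z0,z1)])
def rackb(): return [boxpts(a,b,-.06,.06,.1,.114) for a,b in ((-.115,-.098),(-.02,.02),(.098,.115))]
def place(P,q):
    c,s=np.cos(q[2]),np.sin(q[2]);return np.c_[c*P[:,0]-s*P[:,1]+q[0],s*P[:,0]+c*P[:,1]+q[1],P[:,2]]
def fit(p,st,mask,boxes,q0,valid=None,S=4):
    m=cv2.resize(mask.astype(np.uint8)*255,None,fx=S,fy=S,interpolation=cv2.INTER_LINEAR)>127
    v=np.ones_like(m) if valid is None else cv2.resize(valid.astype(np.uint8),None,fx=S,fy=S)>0
    def cost(q):
        r=np.zeros(m.shape,np.uint8)
        for b in boxes:
            h=cv2.convexHull(((proj(p,place(b,q),st)+.5)*S-.5).astype(np.float32))
            cv2.fillConvexPoly(r,(h*16).round().astype(np.int32),1,shift=4)
        r=(r>0)&v;return 1-(r&m&v).sum()/max(1,(r|(m&v)).sum())
    q0=np.array(q0,float);best=None
    for s in (1,.3):
        sim=np.vstack([q0]+[q0+s*np.array(d) for d in ([.012,0,0],[0,.012,0],[0,0,.06])])
        r=minimize(cost,q0,method='Nelder-Mead',options=dict(initial_simplex=sim,xatol=1e-4,fatol=1e-4));q0=r.x
    return r.x,1-r.fun
def hsv(p): return cv2.cvtColor(p['image'],cv2.COLOR_RGB2HSV)
def near(p,st,q,rad,z):  # mask of pixels near a world point
    a=np.linspace(0,6.28,40);c=proj(p,np.c_[q[0]+rad*np.cos(a),q[1]+rad*np.sin(a),0*a+z],st)
    m=np.zeros(p['image'].shape[:2],np.uint8);cv2.fillPoly(m,[c.round().astype(np.int32)],1);return m>0
E
python3 - <<'E'
from h import *
st=sensors.read_state();p=cams.camera('wrist');h=hsv(p)
print(h[180,312],h[190,270],h[190,390],h[100,200],h[300,275],h[205,440])
for n,uv in(('order',0),):
    v=near(p,st,[.505,.345],.15,.114)
    m=(h[...,0]>8)&(h[...,0]<25)&(h[...,1]>70)&v
    print('order',fit(p,st,m,rackb(),[.505,.345,.09],v),m.sum())
    v2=v;mb=(h[...,0]>100)&(h[...,0]<130)&(h[...,1]>120)&v
    lanes=[boxpts(a,b,-.06,.06,.1,.1001) for a,b in ((-.098,-.02),(.02,.098))]
    print('blue',fit(p,st,mb,lanes,[.505,.345,.09],v),mb.sum())
v=near(p,st,[.498,.127],.18,.02)
m=((h[...,0]<8)|(h[...,0]>172))&(h[...,1]>130)&v
print('crate',fit(p,st,m,[boxpts(-.0925,.0925,-.0925,.0925,0,.04)],[.498,.127,.09],v),m.sum())
E
```

```text
[ 15  97 134] [108 158 103] [ 15  96 146] [ 12  15 169] [  0 186 129] [ 15 106 118]
order (array([0.50468738, 0.35337083, 0.09018201]), np.float64(0.8739679017442461)) 4343
blue (array([0.50487524, 0.35381875, 0.09138289]), np.float64(0.9455767044837498)) 8248
crate (array([0.49815371, 0.12609034, 0.09536187]), np.float64(0.9741668767999575)) 9177
```

Call:
servo_tool --pt "30 -45 0 0 0 0 -1" --pt "30 -45 0 0 0 0 -1" --pt "30 -45 0 0 0 0 -1" --pt "30 -45 0 0 0 0 -1" --pt "30 -45 0 0 0 0 -1" --pt "30 -45 -20 0 0 0 -1" --pt "30 -45 -20 0 0 0 -1" --pt "0 -45 -20 0 0 0 -1" --pt "0 0 -20 0 0 0 -1" --pt "0 0 0 0 0 0 -1" --pt "0 0 0 0 0 0 -1"

```text
clock: 4.03
tcp_pos: [0.6729, 0.0119, 0.3175]
tool_rot: [0.0, 0.705, 0.709, 0.001]
wrist_force: [0.9, 0.2, -0.8]
gripper_width: 1.0
finger_force: 0.0
```

```bash
python3 - <<'E'
from h import *
st=sensors.read_state();p=cams.camera('wrist');save(p,'w2.png')
print(proj(p,[[.68,0,.05],[.68,.058,.003],[.68,.15,.003]],st))
h=hsv(p)
m=(h[...,0]>20)&(h[...,0]<35)&(h[...,1]>120)
print(m.sum())
if m.sum()>50:
    q=fit(p,st,m,[boxpts(-.025,.025,-.013,.013,.025,.075)],[.68,0.0,1.6]);print('grip',q)
for d in trace(p,'lifter')[:2]:
    print('lifter',d['p'],d['mask'].sum())
    c=max(cv2.findContours(d['mask'].astype(np.uint8),0,2)[0],key=cv2.contourArea).reshape(-1,2)
    print(cv2.minAreaRect((back(p,c,.005,st)[:,:2]*1000).astype(np.float32)))
for d in trace(p,'mat')[:1]:
    c=max(cv2.findContours(d['mask'].astype(np.uint8),0,2)[0],key=cv2.contourArea).reshape(-1,2)
    print('mat',d['p'],cv2.minAreaRect((back(p,c,.003,st)[:,:2]*1000).astype(np.float32)))
E
```

```text
[[286.55464482 187.83271673]
 [286.4427197  142.77888588]
 [287.03408613  75.79546757]]
784
grip (array([ 6.81454311e-01, -2.74985199e-04,  1.62065245e+00]), np.float64(0.8977020545493593))
lifter 0.56 5851
((680.8934936523438, 56.300716400146484), (63.82244873046875, 198.93035888671875), 2.576321840286255)
mat 0.71 ((679.1085815429688, 58.072845458984375), (100.52169799804688, 229.953369140625), 1.682497501373291)
```

View pics/w2.png

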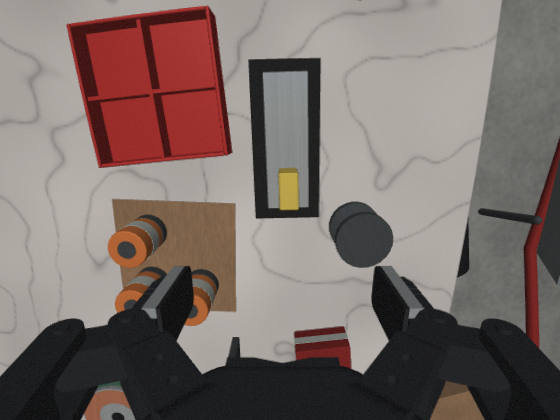

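Wrist view 2: the lifter is on the mat with its grip at (289,190) and its blade up-image (+y). The roller at (360,235) is clear of the fingers. Next I grasp the lifter.

Call:
servo_tool --pt "4 -6 -40 0 0 0.042 -1" --pt "4.6 -7 -50 0 0 0 -1" --pt "0 0 -50 0 0 0 -1" --pt "0 0 -50 0 0 0 -1" --pt "0 0 -35 0 0 0 -1" --pt "0 0 -20 0 0 0 -1" --pt "0 0 -14 0 0 0 -1" --pt "0 0 0 0 0 0 -1"

```text
clock: 5.18
tcp_pos: [0.6814, -0.0027, 0.0573]
tool_rot: [-0.0, 0.691, 0.723, -0.0]
wrist_force: [0.3, 0.3, 0.0]
gripper_width: 0.996
finger_force: 0.0
```

Call:
servo_tool --pt "0 0 0 0 0 0 1" --pt "0 0 0 0 0 0 1" --pt "0 0 0 0 0 0 1" --pt "0 0 0 0 0 0 1" --pt "0 0 0 0 0 0 1" --pt "0 0 0 0 0 0 1" --pt "0 0 0 0 0 0 1" --pt "0 0 0 0 0 0 1" --pt "0 0 0 0 0 0 1" --squeeze 120

```text
clock: 6.3
tcp_pos: [0.6819, -0.003, 0.0585]
tool_rot: [0.001, 0.691, 0.723, 0.0]
wrist_force: [-2.0, 0.1, 5.9]
gripper_width: 0.265
finger_force: 119.5
```

Call:
servo_tool --pt "0 0 15 0 0 0 1" --pt "0 0 40 0 0 0 1" --pt "0 0 50 0 0 0 1" --pt "-30 -30 50 0 0 0 1" --pt "-40 -45 50 0 0 0 1" --pt "-40 -45 50 0 0 0 1" --pt "-40 -45 40 0 0 0 1" --pt "-40 -45 30 0 0 0 1" --pt "-40 -45 0 0 0 0 1" --pt "-40 -45 0 0 0 0 1" --pt "-40 -45 0 0 0 0 1" --pt "-30 -45 0 0 0 0 1"

```text
clock: 7.8
tcp_pos: [0.3653, -0.3649, 0.3528]
tool_rot: [0.0, 0.691, 0.723, -0.0]
wrist_force: [0.3, -0.3, -3.6]
gripper_width: 0.27
finger_force: 118.9
```

Call:
servo_tool --pt "0 0 0 0 0 0 1" --pt "0 0 0 0 0 0 1"

```text
clock: 8.05
tcp_pos: [0.367, -0.3637, 0.3523]
tool_rot: [-0.0, 0.691, 0.723, 0.0]
wrist_force: [-0.3, 0.4, -3.2]
gripper_width: 0.27
finger_force: 119.0
```

```bash
python3 - <<'E'
from h import *
st=sensors.read_state();p=cams.camera('wrist');save(p,'w3.png')
h=hsv(p)
print(proj(p,[[.486,-.345,.114]],st))
for d in trace(p,'disc0')[:3]:
    if d['p']<.3: continue
    c=max(cv2.findContours(d['mask'].astype(np.uint8),0,2)[0],key=cv2.contourArea).reshape(-1,2)
    w=(back(p,c,.119,st)[:,:2]*1000).astype(np.float32);print('disc',d['p'],np.round(d['position']),cv2.minAreaRect(w),cv2.minEnclosingCircle(w))
v=near(p,st,[.486,-.345],.15,.114)
m=(h[...,0]>100)&(h[...,0]<130)
m=(h[...,0]>10)&(h[...,0]<25)&(h[...,1]>60)&v
print(m.sum());cv2.imwrite('pics/m.png',m*255)
E
```

```text
[[376.05704207 172.99539452]]
disc 0.86 [427. 167.] ((548.1840209960938, -335.25091552734375), (108.38182830810547, 109.40289306640625), 52.26901626586914) ((548.6075439453125, -335.52374267578125), 55.9002799987793)
disc 0.73 [351. 166.] ((453.2578430175781, -337.1490478515625), (55.038394927978516, 107.70661926269531), 2.8656177520751953) ((433.3804931640625, -338.2330627441406), 53.98550033569336)
7773[ WARN:0@1.621] global loadsave.cpp:1063 imwrite_ Unsupported depth image for selected encoder is fallbacked to CV_8U.
```

View pics/w3.png

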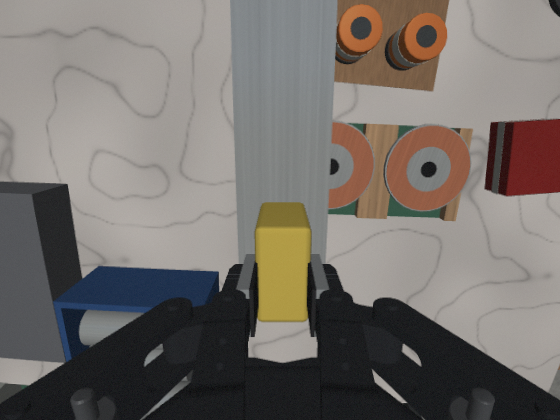

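Wrist view 3: the lifter is held straight. The far disc is at (427,167) and the near disc is partly hidden by the blade at (333,165). The middle batten is at (378,170) and the right-hand batten at (460,170).

```bash
cat > f.py <<'E'
from h import *
def lift_fit(p,st,q0):
    h=hsv(p);m=(h[...,0]>20)&(h[...,0]<35)&(h[...,1]>120)
    return m
st=sensors.read_state();p=cams.camera('wrist');h=hsv(p)
print(h[150,378],h[150,345],h[170,460],h[130,390],h[170,390])
v=near(p,st,[.486,-.345],.15,.114);v[:,:337]=False
s=((h[...,1]>50)&v).astype(np.uint8);s=cv2.morphologyEx(s,cv2.MORPH_OPEN,np.ones((3,3)))
n,l,stt,_=cv2.connectedComponentsWithStats(s);k=1+np.argmax(stt[1:,4]);c=np.argwhere(l==k)[:,::-1]
m=np.zeros(s.shape,np.uint8);cv2.fillConvexPoly(m,cv2.convexHull(c.astype(np.int32)),1)
full=[boxpts(-.115,.115,-.06,.06,.1,.1001)]+rackb()
print('rack outline',fit(p,st,m>0,full,[.486,-.345,0.01],v),m.sum())
w=(h[...,0]>12)&(h[...,0]<20)&(h[...,1]>70)&(h[...,1]<125)&v
# wood only with discs excluded
vv=v.copy()
for d in ([.548,-.3355],[.427,-.338]):
    vv&=~near(p,st,d,.058,.12)
print('wood',fit(p,st,w&vv,rackb(),[.486,-.345,0.01],vv),(w&vv).sum())
t=cams.camera('top');h=hsv(t)
v=near(t,None,[.486,-.345],.15,.114);s=((h[...,1]>45)&v).astype(np.uint8)
n,l,stt,_=cv2.connectedComponentsWithStats(s);k=1+np.argmax(stt[1:,4]);c=np.argwhere(l==k)[:,::-1]
print('top occluded?',stt[k])
E
python3 f.py
```

```text
[ 15  97 140] [ 13  14 130] [  9 133 142] [ 14  96 143] [  9 135 144]
rack outline (array([ 0.48908825, -0.34437014,  0.01091053]), np.float64(0.9631924825581984)) 12291
wood (array([ 0.48640607, -0.34483737,  0.01135181]), np.float64(0.4273866666666667)) 4609
top occluded? [ 380  203   47   75 2555]
```

Call:
servo_tool --pt "20 -40 -10 0 0 -0.034 1" --pt "28 -40 -10 0 0 0 1" --pt "30 -40 -10 0 0 0 1" --pt "30 -40 -10 0 0 0 1" --pt "30 -40 -12 0 0 0 1" --pt "25 -36 -30 0 0 0 1" --pt "19 0 -30 0 0 0 1" --pt "0 0 -30 0 0 0 1" --pt "0 0 -30 0 0 0 1" --pt "0 0 0 0 0 0 1" --pt "0 0 0 0 0 0 1"

```text
clock: 9.62
tcp_pos: [0.5501, -0.5999, 0.1816]
tool_rot: [0.001, 0.703, 0.711, -0.0]
wrist_force: [0.8, -0.2, -2.0]
gripper_width: 0.27
finger_force: 119.3
```

```bash
python3 - <<'E'
from h import *
st=sensors.read_state();print(st['tcp_pos'],st['tool_rot'])
p=cams.camera('wrist');save(p,'w4.png')
X=st['tcp_pos'];z=X[2]-.0555
print('expected blade front corners',proj(p,[[X[0]+s*.031-.0017,X[1]+.1575,z+.003] for s in(-1,1)],st).round(1).tolist())
print('lane edges at deck',proj(p,[[.4875+.059+s*.039+.0007,-.404,.114] for s in (-1,1)],st).round(1).tolist())
E
```

```text
[ 0.5500726  -0.59993933  0.18161975] [ 6.95186833e-04  7.02859305e-01  7.11328544e-01 -1.29772951e-04]
expected blade front corners [[226.4, -31.1], [336.1, -29.6]]
lane edges at deck [[213.9, -90.8], [346.2, -89.1]]
```

View pics/w4.png

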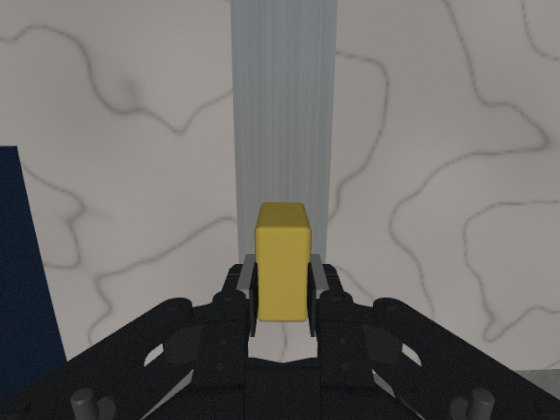

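```bash
python3 - <<'E'
from h import *
st=sensors.read_state();p=cams.camera('wrist')
g=cv2.cvtColor(p['image'],cv2.COLOR_RGB2GRAY).astype(float)
X=st['tcp_pos'];from scipy.spatial.transform import Rotation as R
q=st['tool_rot'];M=R.from_quat([q[1],q[2],q[3],q[0]]).as_matrix()
gr=np.gradient(cv2.GaussianBlur(g,(3,5),0),axis=1)
for d in (.05,.07,.09,.11,.13):
    e=[]
    for s in (-1,1):
        P=X+M@[d,s*.031,.0525]   # top face of plate
        u,v=proj(p,[P],st)[0];r=int(round(v))
        if r<1: continue
        c0=int(round(u));w=np.abs(gr[r,c0-10:c0+11]);k=w.argmax();
        k=k+ (0 if k in(0,20) else .5*(w[k-1]-w[k+1])/(w[k-1]-2*w[k]+w[k+1]))
        e+= [r,round(u,1),round(c0-10+k,1)]
    print(d,e)
h=hsv(p);m=(h[...,0]>20)&(h[...,0]<35)&(h[...,1]>120)
z0=X[2]-.0555
print(fit(p,st,m,[boxpts(-.025,.025,-.013,.013,z0+.025,z0+.075)],[X[0],X[1],1.58]),X)
t=cams.camera('top');save(t,'t1.png')
for d in trace(t,'lifter')[:1]:
    c=max(cv2.findContours(d['mask'].astype(np.uint8),0,2)[0],key=cv2.contourArea).reshape(-1,2)
    print(d['p'],cv2.minAreaRect((back(t,c,z0,None)[:,:2]*1000).astype(np.float32)))
E
```

```text
0.05 [160, np.float64(233.3), np.float64(234.6), 160, np.float64(329.0), np.float64(330.1)]
0.07 [128, np.float64(232.0), np.float64(233.5), 128, np.float64(330.3), np.float64(331.8)]
0.09 [95, np.float64(230.6), np.float64(232.5), 95, np.float64(331.5), np.float64(333.0)]
0.11 [60, np.float64(229.3), np.float64(231.4), 60, np.float64(332.8), np.float64(334.7)]
0.13 [23, np.float64(228.0), np.float64(230.3), 23, np.float64(334.1), np.float64(336.2)]
(array([ 0.55076863, -0.59793759,  1.58136487]), np.float64(0.881366175258676)) [ 0.55018475 -0.60048582  0.18276678]
0.92 ((548.968017578125, -524.1024780273438), (63.53826904296875, 165.59561157226562), 0.7611926794052124)
```

Call:
servo_tool --pt "-2 0 -10 0 0 0 1" --pt "0 0 -11 0 0 0 1" --pt "0 0 0 0 0 0 1" --pt "0 10 0 0 0 0 1" --pt "-0.2 15 0 0 0 0 1" --pt "-0.2 15 0 0 0 0 1" --pt "-0.2 15 0 0 0 0 1" --pt "-0.2 15 0 0 0 0 1" --pt "0 0 0 0 0 0 1"

```text
clock: 10.95
tcp_pos: [0.547, -0.5286, 0.1601]
tool_rot: [0.0, 0.703, 0.712, 0.0]
wrist_force: [0.4, -0.1, -3.6]
gripper_width: 0.267
finger_force: 119.2
```

```bash
python3 - <<'E'
from h import *
import cv2
s=cams.camera('scene');c=s['image'][120:230,130:320];cv2.imwrite('pics/s1.png',cv2.cvtColor(cv2.resize(c,None,fx=4,fy=4,interpolation=cv2.INTER_CUBIC),cv2.COLOR_RGB2BGR))
st=sensors.read_state();p=cams.camera('wrist')
for d in trace(p,'disc0')[:3]: print(d['p'],d['position'])
print(st['tcp_pos'],st['wrist_force'])
E
```

```text
0.58 [69.2, 6.0]
[ 0.54679315 -0.52964262  0.1601114 ] [-1.1094082  -0.95067785 -3.40402701]
```

View pics/s1.png

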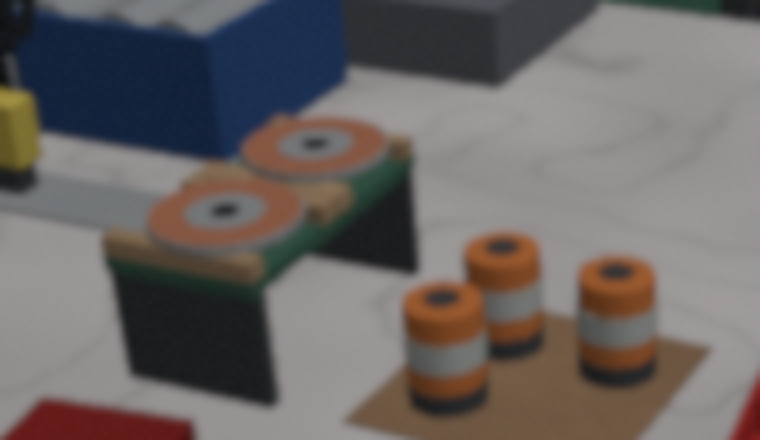

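The scene crop shows the blade entering the lane under the front disc without disturbing it, and there is no contact force. I'll continue to full depth.

Call:
servo_tool --pt "-0.2 20 0 0 0 0 1" --pt "-0.2 20 0 0 0 0 1" --pt "-0.2 20 0 0 0 0 1" --pt "-0.2 20 0 0 0 0 1" --pt "-0.2 15 0 0 0 0 1" --pt "0 0 0 0 0 0 1" --pt "0 0 0 0 0 0 1"

```text
clock: 11.98
tcp_pos: [0.5453, -0.436, 0.1595]
tool_rot: [0.0, 0.703, 0.711, -0.0]
wrist_force: [0.2, -0.6, -4.0]
gripper_width: 0.267
finger_force: 119.3
```

```bash
cat > d.py <<'E'
from h import *
from scipy.spatial.transform import Rotation as R
import sys
st=sensors.read_state();p=cams.camera('wrist')
if len(sys.argv)>2: save(p,sys.argv[2])
X=st['tcp_pos'];q=st['tool_rot'];M=R.from_quat([q[1],q[2],q[3],q[0]]).as_matrix()
zd=float(sys.argv[1]) if len(sys.argv)>1 and float(sys.argv[1])>0 else X[2]-.0555+.010
print(X,st['wrist_force'],'yaw',np.arctan2(M[1,0],M[0,0]))
for d in trace(p,'disc0')[:3]:
    if d['p']<.3: continue
    c=max(cv2.findContours(d['mask'].astype(np.uint8),0,2)[0],key=cv2.contourArea).reshape(-1,2)
    w=back(p,c,zd,st);(a,b),r=cv2.minEnclosingCircle((w[:,:2]*1000).astype(np.float32))
    W=np.array([a/1000,b/1000,zd]);print('disc',round(d['p'],2),W.round(4),round(r,1),'tool',(M.T@(W-X)).round(4),'rect',cv2.minAreaRect((w[:,:2]*1000).astype(np.float32)))
E
python3 d.py .121
```

```text
[ 0.54532465 -0.43598057  0.15949018] [ 0.19881494 -0.61310585 -4.00350286] yaw 1.581436316144116
disc 0.94 [ 0.4273 -0.3388  0.121 ] 56.0 tool [ 0.0985 -0.117   0.0384] rect ((428.8153381347656, -345.0504455566406), (95.42192840576172, 107.20067596435547), 87.79988861083984)
disc 0.67 [ 0.5484 -0.3367  0.121 ] 55.2 tool [0.0993 0.0042 0.0384] rect ((548.712890625, -344.5779724121094), (108.96307373046875, 91.73155975341797), 0.7063947916030884)
```

Call:
servo_tool --pt "0 0 5 0 0 0 1" --pt "0 0 8 0 0 0 1" --pt "0 0 12 0 0 0 1" --pt "0 0 18 0 0 0 1" --pt "0 0 25 0 0 0 1" --pt "0 0 25 0 0 0 1" --pt "0 0 20 0 0 0 1" --pt "0 0 10 0 0 0 1" --pt "0 0 0 0 0 0 1" --pt "0 0 0 0 0 0 1"

```text
clock: 13.32
tcp_pos: [0.5449, -0.4347, 0.2808]
tool_rot: [-0.001, 0.703, 0.711, 0.0]
wrist_force: [-0.0, -0.8, -7.9]
gripper_width: 0.273
finger_force: 119.0
```

```bash
python3 d.py 0 w5.png
```

```text
[ 0.5448969  -0.43465725  0.28081737] [-0.04417169 -0.80155135 -7.8680755 ] yaw 1.5817584828385636
disc 0.91 [ 0.5484 -0.3363  0.2353] 54.5 tool [0.0982 0.0046 0.0457] rect ((548.3021850585938, -342.41552734375), (107.81067657470703, 95.23527526855469), 0.6943323612213135)
disc 0.8 [ 0.4709 -0.3474  0.2353] 35.1 tool [ 0.088  -0.073   0.0458] rect ((467.2808837890625, -347.8788146972656), (62.02748107910156, 69.2254638671875), 8.843764305114746)
```

View pics/w5.png

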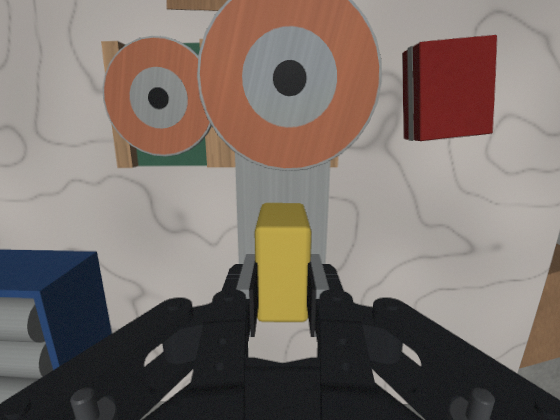

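The disc is seated on the blade at (290,78), clear of the grip.

Call:
servo_tool --pt "0 5 0 0 0 0 1" --pt "0 15 0 0 0 0 1" --pt "0 25 0 0 0 0 1" --pt "0 35 0 0 0 0 1" --pt "2 40 0 0 0 0 1" --pt "3 40 0 0 0 0.01 1" --pt "3 40 0 0 0 0.01 1" --pt "3 40 0 0 0 0.01 1" --pt "3 40 0 0 0 0.01 1" --pt "3 40 0 0 0 0.01 1" --pt "3 40 0 0 0 0.01 1" --pt "3 40 0 0 0 0.01 1"

```text
clock: 14.92
tcp_pos: [0.5676, -0.0327, 0.2825]
tool_rot: [0.0, 0.678, 0.735, 0.0]
wrist_force: [1.1, -0.3, -7.1]
gripper_width: 0.269
finger_force: 118.8
```

Call:
servo_tool --pt "3 40 0 0 0 0.01 1" --pt "1 40 0 0 0 0 1" --pt "0 40 0 0 0 0 1" --pt "0 40 0 0 0 0 1" --pt "0 40 0 0 0 0 1" --pt "0 35 0 0 0 0 1" --pt "0 30 0 0 0 0 1" --pt "0 18 0 0 0 0 1" --pt "0 8 0 0 0 0 1" --pt "0 4 0 0 0 0 1" --pt "0 0 0 0 0 0 1" --pt "0 0 0 0 0 0 1"

```text
clock: 16.42
tcp_pos: [0.5725, 0.2591, 0.2822]
tool_rot: [0.0, 0.675, 0.738, -0.0]
wrist_force: [-0.2, 0.6, -7.2]
gripper_width: 0.27
finger_force: 118.8
```

```bash
python3 d.py 0; python3 - <<'E'
from h import *
# does the rack show left/right of the blade? refit with blue
st=sensors.read_state();p=cams.camera('wrist');h=hsv(p)
v=near(p,st,[.505,.3535],.15,.114);mb=(h[...,0]>100)&(h[...,0]<130)&(h[...,1]>120)&v
u=proj(p,[[.4462,.3481,.1]],st)[0];print(u,mb.sum())
c=np.argwhere(mb)[:,::-1]
r=cv2.minAreaRect((back(p,c,.1,st)[:,:2]*1000).astype(np.float32));print(r)
E
```

```text
[0.57250425 0.25907249 0.28224732] [-0.18601093  0.62593874 -7.24625103] yaw 1.6607399506062956
disc 0.85 [0.5684 0.3574 0.2367] 54.3 tool [0.0983 0.0048 0.0455] rect ((569.0025634765625, 351.1439208984375), (107.51129150390625, 95.13231658935547), 5.259332656860352)
[166.07338402  96.93459735] 8635
((443.95465087890625, 348.0474853515625), (73.71524047851562, 118.3258056640625), 5.284074783325195)
```

Call:
servo_tool --pt "-0.8 2 -10 0 0 0 1" --pt "0 0 -20 0 0 0 1" --pt "0 0 -25 0 0 0 1" --pt "0 0 -25 0 0 0 1" --pt "0 0 -15 0 0 0 1" --pt "0 0 -10 0 0 0 1" --pt "0 0 -6 0 0 0 1" --pt "0 0 -3 0 0 0 1" --pt "0 0 -3 0 0 0 1" --pt "0 0 -3 0 0 0 1" --pt "0 0 -1.5 0 0 0 1" --pt "0 0 0 0 0 0 1"

```text
clock: 18.08
tcp_pos: [0.5717, 0.262, 0.161]
tool_rot: [0.0, 0.674, 0.739, 0.0]
wrist_force: [0.0, 0.3, -2.9]
gripper_width: 0.268
finger_force: 119.1
```

Call:
servo_tool --pt "0 0 0 0 0 0 1" --pt "0 0 0 0 0 0 1"

```text
clock: 18.32
tcp_pos: [0.5716, 0.262, 0.1609]
tool_rot: [0.0, 0.674, 0.739, 0.0]
wrist_force: [0.7, -1.1, -3.0]
gripper_width: 0.264
finger_force: 119.1
```

```bash
python3 d.py .121 w6.png
```

```text
[0.57160342 0.26197649 0.16092741] [ 0.72924684 -1.07280158 -2.98603891] yaw 1.6617827829860057
```

View pics/w6.png

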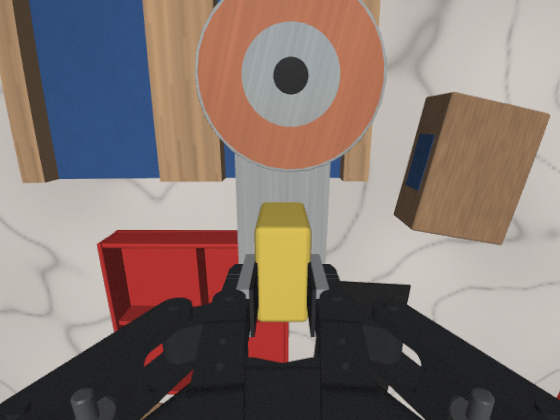

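Disc down on the battens at (290,75); the vertical force has returned to the empty-lifter value. Now I withdraw along the lane.

Call:
servo_tool --pt "0.5 -5 0 0 0 0 1" --pt "0.9 -10 0 0 0 0 1" --pt "1.4 -15 0 0 0 0 1" --pt "1.8 -20 0 0 0 0 1" --pt "1.8 -20 0 0 0 0 1" --pt "1.8 -20 0 0 0 0 1" --pt "1.8 -20 0 0 0 0 1" --pt "1.8 -20 0 0 0 0 1" --pt "1.8 -20 0 0 0 0 1" --pt "1.8 -20 0 0 0 0 1" --pt "0.9 -10 0 0 0 0 1" --pt "0 0 0 0 0 0 1"

```text
clock: 19.92
tcp_pos: [0.5879, 0.0812, 0.1607]
tool_rot: [-0.0, 0.675, 0.738, 0.0]
wrist_force: [-0.9, -0.2, -3.1]
gripper_width: 0.271
finger_force: 119.2
```

Call:
servo_tool --pt "0 0 30 0 0 0 1" --pt "0 0 45 0 0 0 1" --pt "0 0 45 0 0 0 1" --pt "0 0 0 0 0 0 1"

```text
clock: 20.42
tcp_pos: [0.5902, 0.0827, 0.2857]
tool_rot: [0.003, 0.674, 0.739, 0.003]
wrist_force: [-0.1, 1.0, -3.6]
gripper_width: 0.265
finger_force: 119.4
```

```bash
python3 d.py .121; python3 - <<'E'
from h import *
t=cams.camera('top')
for d in trace(t,'disc0')[:3]:
    if d['p']<.3: continue
    c=max(cv2.findContours(d['mask'].astype(np.uint8),0,2)[0],key=cv2.contourArea).reshape(-1,2)
    print(d['p'],cv2.minEnclosingCircle((back(t,c,.121)[:,:2]*1000).astype(np.float32)))
E
```

```text
[0.59018918 0.08274618 0.28567506] [-0.09353465  0.95344145 -3.56516127] yaw 1.662990040026848
0.93 ((567.1679077148438, 359.5169982910156), 56.91050338745117)
0.64 ((425.4817810058594, -336.7723083496094), 54.520118713378906)
```

```bash
python3 - <<'E'
from h import *
t=cams.camera('top')
for z in (0,.1,.2): print(z,back(t,[[470,327],[475,410]],z).round(3).tolist())
E
```

```text
0 [[0.254, -0.552, 0.0], [0.025, -0.556, 0.0]]
0.1 [[0.263, -0.519, 0.1], [0.048, -0.523, 0.1]]
0.2 [[0.272, -0.486, 0.2], [0.071, -0.489, 0.2]]
```

Call:
servo_tool --pt "-6 -25 0 0 0 -0.01 1" --pt "-10 -45 0 0 0 -0.01 1" --pt "-12 -50 0 0 0 -0.01 1" --pt "-12 -50 0 0 0 -0.01 1" --pt "-12 -50 0 0 0 -0.01 1" --pt "-12 -50 0 0 0 -0.01 1" --pt "-12 -50 0 0 0 -0.01 1" --pt "-12 -50 0 0 0 -0.011 1" --pt "-12 -50 0 0 0 0 1" --pt "-12 -50 0 0 0 0 1" --pt "-12 -50 0 0 0 0 1" --pt "-12 -50 0 0 0 0 1"

```text
clock: 22.18
tcp_pos: [0.451, -0.489, 0.2786]
tool_rot: [-0.001, 0.704, 0.711, 0.001]
wrist_force: [0.1, -0.2, -4.2]
gripper_width: 0.266
finger_force: 119.3
```

Call:
servo_tool --pt "-12 -50 0 0 0 0 1" --pt "-12 -43 0 0 0 0 1" --pt "-10 -20 0 0 0 0 1" --pt "0 0 -30 0 0 0 1" --pt "0 0 -35 0 0 0 1" --pt "0 0 -35 0 0 0 1" --pt "0 0 -15 0 0 0 1" --pt "0 0 -5 0 0 0 1" --pt "0 0 0 0 0 0 1" --pt "0 0 0 0 0 0 1"

```text
clock: 23.42
tcp_pos: [0.4183, -0.602, 0.1628]
tool_rot: [0.001, 0.704, 0.711, -0.0]
wrist_force: [0.7, -0.1, -3.2]
gripper_width: 0.27
finger_force: 119.2
```

Call:
servo_tool --pt "8 2 0 0 0 0 1" --pt "3.7 0 -2 0 0 0 1" --pt "0 0 0 0 0 0 1" --pt "0 0 0 0 0 0 1"

```text
clock: 23.92
tcp_pos: [0.4295, -0.599, 0.1586]
tool_rot: [-0.0, 0.704, 0.711, -0.0]
wrist_force: [-0.2, -0.8, -3.2]
gripper_width: 0.273
finger_force: 119.3
```

```bash
python3 d.py .121; python3 - <<'E'
from h import *
st=sensors.read_state();X=st['tcp_pos'];p=cams.camera('wrist')
h=hsv(p);m=(h[...,0]>20)&(h[...,0]<35)&(h[...,1]>120);z0=X[2]-.0555
print(fit(p,st,m,[boxpts(-.025,.025,-.013,.013,z0+.025,z0+.075)],[X[0],X[1],1.58]),X)
E
```

```text
[ 0.42949897 -0.59897898  0.15858475] [-0.17654443 -0.8165838  -3.23331775] yaw 1.5809716355789674
(array([ 0.4300735 , -0.59632875,  1.58090715]), np.float64(0.8823971685830079)) [ 0.42935122 -0.5991263   0.15866602]
```

Raise by 2 mm, then insert to just past the front batten ends.

Call:
servo_tool --pt "0 0 2 0 0 0 1" --pt "0 10 0 0 0 0 1" --pt "-0.2 15 0 0 0 0 1" --pt "-0.2 15 0 0 0 0 1" --pt "-0.2 15 0 0 0 0 1" --pt "-0.2 15 0 0 0 0 1" --pt "0 0 0 0 0 0 1"

```text
clock: 24.95
tcp_pos: [0.429, -0.5277, 0.1609]
tool_rot: [-0.0, 0.703, 0.711, 0.0]
wrist_force: [-0.2, -0.2, -4.1]
gripper_width: 0.266
finger_force: 119.3
```

Call:
servo_tool --pt "-0.2 20 0 0 0 0 1" --pt "-0.2 20 0 0 0 0 1" --pt "-0.2 20 0 0 0 0 1" --pt "-0.2 20 0 0 0 0 1" --pt "-0.2 15 0 0 0 0 1" --pt "0 0 0 0 0 0 1" --pt "0 0 0 0 0 0 1"

```text
clock: 25.82
tcp_pos: [0.4278, -0.435, 0.1611]
tool_rot: [0.001, 0.704, 0.711, -0.0]
wrist_force: [0.3, -0.5, -3.6]
gripper_width: 0.262
finger_force: 119.3
```

```bash
python3 d.py .121
```

```text
[ 0.42780362 -0.43495707  0.16108401] [ 0.263993   -0.48319253 -3.64273901] yaw 1.5806041659404506
disc 0.73 [ 0.4262 -0.3384  0.121 ] 54.9 tool [ 0.0966 -0.0007  0.04  ] rect ((426.21063232421875, -345.0296630859375), (108.87543487548828, 95.52412414550781), 0.5447921752929688)
```

Call:
servo_tool --pt "0 0 5 0 0 0 1" --pt "0 0 8 0 0 0 1" --pt "0 0 12 0 0 0 1" --pt "0 0 18 0 0 0 1" --pt "0 0 25 0 0 0 1" --pt "0 0 25 0 0 0 1" --pt "0 0 20 0 0 0 1" --pt "0 0 8 0 0 0 1" --pt "0 0 0 0 0 0 1" --pt "0 0 0 0 0 0 1"

```text
clock: 27.18
tcp_pos: [0.4273, -0.4335, 0.2804]
tool_rot: [-0.001, 0.704, 0.711, 0.0]
wrist_force: [-0.5, -1.2, -8.2]
gripper_width: 0.267
finger_force: 119.0
```

```bash
python3 d.py 0
```

```text
[ 0.42733031 -0.43352277  0.280412  ] [-0.46438592 -1.24109723 -8.16613972] yaw 1.5808271659614792
disc 0.77 [ 0.426  -0.3388  0.2349] 54.9 tool [ 0.0947 -0.0003  0.0457] rect ((425.6519775390625, -343.2461242675781), (108.85350799560547, 99.01175689697266), 0.529991626739502)
```

Call:
servo_tool --pt "0 5 0 0 0 0 1" --pt "0 15 0 0 0 0 1" --pt "0 25 0 0 0 0 1" --pt "0 35 0 0 0 0 1" --pt "2 40 0 0 0 0 1" --pt "3 40 0 0 0 0.01 1" --pt "3 40 0 0 0 0.01 1" --pt "3 40 0 0 0 0.01 1" --pt "3 40 0 0 0 0.01 1" --pt "3 40 0 0 0 0.01 1" --pt "3 40 0 0 0 0.01 1" --pt "3 40 0 0 0 0.01 1"

```text
clock: 28.78
tcp_pos: [0.4499, -0.0319, 0.2819]
tool_rot: [0.0, 0.678, 0.735, 0.0]
wrist_force: [0.6, -0.4, -6.9]
gripper_width: 0.269
finger_force: 118.8
```

Call:
servo_tool --pt "3 40 0 0 0 0.01 1" --pt "0 40 0 0 0 0 1" --pt "0 40 0 0 0 0 1" --pt "0 40 0 0 0 0 1" --pt "0 40 0 0 0 0 1" --pt "0 35 0 0 0 0 1" --pt "0 27 0 0 0 0 1" --pt "0 15 0 0 0 0 1" --pt "0 7 0 0 0 0 1" --pt "0 3 0 0 0 0 1" --pt "0 0 0 0 0 0 1" --pt "0 0 0 0 0 0 1"

```text
clock: 30.28
tcp_pos: [0.4539, 0.2523, 0.2818]
tool_rot: [0.0, 0.675, 0.738, -0.0]
wrist_force: [-0.1, 0.8, -6.9]
gripper_width: 0.265
finger_force: 118.9
```

```bash
python3 d.py 0
```

```text
[0.45385591 0.25228949 0.28175942] [-0.12859563  0.78455357 -6.8711988 ] yaw 1.659883826299143
disc 0.78 [0.5231 0.3467 0.2363] 34.8 tool [0.0879 0.0774 0.0455] rect ((526.3209838867188, 347.2772216796875), (68.3232421875, 61.368961334228516), 89.75851440429688)
disc 0.68 [0.4451 0.3467 0.2363] 54.4 tool [ 0.0948 -0.0003  0.0455] rect ((445.5802001953125, 341.9947509765625), (108.38387298583984, 98.87613677978516), 5.078254222869873)
```

Call:
servo_tool --pt "0.5 1.4 -10 0 0 0 1" --pt "0 0 -20 0 0 0 1" --pt "0 0 -25 0 0 0 1" --pt "0 0 -25 0 0 0 1" --pt "0 0 -15 0 0 0 1" --pt "0 0 -10 0 0 0 1" --pt "0 0 -6 0 0 0 1" --pt "0 0 -3 0 0 0 1" --pt "0 0 -3 0 0 0 1" --pt "0 0 -3 0 0 0 1" --pt "0 0 -1 0 0 0 1" --pt "0 0 0 0 0 0 1"

```text
clock: 31.88
tcp_pos: [0.4543, 0.2544, 0.161]
tool_rot: [0.0, 0.675, 0.738, 0.0]
wrist_force: [0.0, -0.1, -2.7]
gripper_width: 0.269
finger_force: 119.1
```

Call:
servo_tool --pt "0 0 0 0 0 0 1" --pt "0 0 0 0 0 0 1"

```text
clock: 32.12
tcp_pos: [0.4543, 0.2544, 0.1609]
tool_rot: [0.0, 0.675, 0.738, 0.0]
wrist_force: [-0.4, 0.3, -2.8]
gripper_width: 0.273
finger_force: 119.1
```

Call:
servo_tool --pt "0.5 -5 0 0 0 0 1" --pt "0.9 -10 0 0 0 0 1" --pt "1.4 -15 0 0 0 0 1" --pt "1.8 -20 0 0 0 0 1" --pt "1.8 -20 0 0 0 0 1" --pt "1.8 -20 0 0 0 0 1" --pt "1.8 -20 0 0 0 0 1" --pt "1.8 -20 0 0 0 0 1" --pt "1.8 -20 0 0 0 0 1" --pt "1.8 -20 0 0 0 0 1" --pt "0.9 -10 0 0 0 0 1" --pt "0 0 0 0 0 0 1"

```text
clock: 33.62
tcp_pos: [0.4706, 0.0735, 0.1608]
tool_rot: [0.0, 0.675, 0.738, 0.0]
wrist_force: [0.4, 0.5, -3.5]
gripper_width: 0.265
finger_force: 119.2
```

Call:
servo_tool --pt "0 -10 20 0 0 0 1" --pt "30 -10 25 0 0 -0.02 1" --pt "35 -10 20 0 0 -0.02 1" --pt "35 -10 0 0 0 -0.017 1" --pt "35 -10 0 0 0 0 1" --pt "35 -10 0 0 0 0 1" --pt "25 -10 0 0 0 0 1" --pt "14 -6 0 0 0 0 1" --pt "0 0 0 0 0 0 1" --pt "0 0 0 0 0 0 1"

```text
clock: 34.88
tcp_pos: [0.6788, -0.0008, 0.2253]
tool_rot: [-0.001, 0.695, 0.719, -0.0]
wrist_force: [0.2, -0.1, -3.6]
gripper_width: 0.273
finger_force: 119.5
```

```bash
python3 - <<'E'
from h import *
t=cams.camera('top')
for n,z in (('disc0',.121),('filter0',.08)):
  for d in trace(t,n)[:4]:
    if d['p']<.3: continue
    c=max(cv2.findContours(d['mask'].astype(np.uint8),0,2)[0],key=cv2.contourArea).reshape(-1,2)
    print(n,round(d['p'],2),cv2.minEnclosingCircle((back(t,c,z)[:,:2]*1000).astype(np.float32)))
from scipy.spatial.transform import Rotation as R
print(sensors.read_state()['tcp_pos'],sensors.read_state()['tool_rot'])
E
```

```text
disc0 0.98 ((566.9075317382812, 360.2982482910156), 56.101566314697266)
disc0 0.56 ((446.4278259277344, 349.2731628417969), 56.78963088989258)
filter0 0.86 ((535.2935791015625, -173.83578491210938), 32.322418212890625)
filter0 0.63 ((454.46771240234375, -168.87472534179688), 31.473127365112305)
filter0 0.44 ((734.8314208984375, -309.62554931640625), 71.16992950439453)
[ 0.67899786 -0.00105967  0.22591049] [-1.17476783e-04  6.95150637e-01  7.18864088e-01  1.12397644e-05]
```

Call:
servo_tool --pt "0.5 -1 -25 0 0 0 1" --pt "0.5 0 -40 0 0 0 1" --pt "0 0 -40 0 0 0 1" --pt "0 0 -30 0 0 0 1" --pt "0 0 -15 0 0 0 1" --pt "0 0 -8 0 0 0 1" --pt "0 0 -5 0 0 0 1" --pt "0 0 -3 0 0 0 1" --pt "0 0 -1 0 0 0 1" --pt "0 0 0 0 0 0 1" --pt "0 0 0 0 0 0 1"

```text
clock: 36.4
tcp_pos: [0.6807, -0.0027, 0.0591]
tool_rot: [0.0, 0.695, 0.719, 0.0]
wrist_force: [-0.3, -0.2, -3.8]
gripper_width: 0.267
finger_force: 119.3
```

Call:
servo_tool --pt "0 0 -1 0 0 0 1" --pt "0 0 0 0 0 0 1" --pt "0 0 0 0 0 0 -1" --pt "0 0 0 0 0 0 -1" --pt "0 0 0 0 0 0 -1" --pt "0 0 0 0 0 0 -1" --pt "0 0 0 0 0 0 -1" --pt "0 0 0 0 0 0 -1" --pt "0 0 0 0 0 0 -1" --pt "0 0 10 0 0 0 -1" --pt "0 0 30 0 0 0 -1" --pt "0 0 50 0 0 0 -1"

```text
clock: 37.9
tcp_pos: [0.6791, -0.0025, 0.1471]
tool_rot: [-0.002, 0.695, 0.719, -0.001]
wrist_force: [0.1, -1.1, -0.0]
gripper_width: 1.007
finger_force: 0.0
```

Call:
servo_tool --pt "-10 0 50 0 0 0 -1" --pt "-10 0 50 0 0 0 -1" --pt "-10 -10 50 0 0 0 -1" --pt "-20 -30 20 0 0 0 -1" --pt "-20 -30 0 0 0 0 -1" --pt "-20 -40 0 0 0 0 -1" --pt "-20 -40 0 0 0 0 -1" --pt "-20 -40 0 0 0 0 -1" --pt "-20 -40 0 0 0 0 -1" --pt "-20 0 0 0 0 0 -1" --pt "0 0 0 0 0 0 -1" --pt "0 0 0 0 0 0 -1"

```text
clock: 39.4
tcp_pos: [0.511, -0.2324, 0.3185]
tool_rot: [0.001, 0.695, 0.719, 0.0]
wrist_force: [-0.7, -0.1, -0.6]
gripper_width: 0.997
finger_force: 0.0
```

```bash
cat > fl.py <<'E'
from h import *
import sys
st=sensors.read_state();print(st['tcp_pos'].round(4),st['tool_rot'].round(3),st['gripper_width'])
cyl=lambda:np.array([[.028*np.cos(a),.028*np.sin(a),z] for a in np.linspace(0,6.28,48) for z in (0,.078)])
def run(p,s,nm):
  for d in trace(p,'filter0')[:6]:
    if d['p']<.2: continue
    c=max(cv2.findContours(d['mask'].astype(np.uint8),0,2)[0],key=cv2.contourArea).reshape(-1,2)
    q=back(p,[d['position']],.04,s)[0]
    m=d['mask'];v=near(p,s,q,.09,.04)
    P=cyl()+[0,0,.002 if q[1]<0 else .005]
    r=fit(p,s,m&v,[P],[q[0],q[1],0],v)
    print(nm,round(d['p'],2),np.round(d['position']),m.sum(),r[0][:2].round(4),round(r[1],3))
p=cams.camera('wrist');save(p,sys.argv[1]);run(p,st,'wrist')
run(cams.camera('top'),None,'top')
t=cams.camera('top')
for d in trace(t,'lifter')[:1]:
    c=max(cv2.findContours(d['mask'].astype(np.uint8),0,2)[0],key=cv2.contourArea).reshape(-1,2)
    print('lifter',d['p'],cv2.minAreaRect((back(t,c,.005)[:,:2]*1000).astype(np.float32)))
E
python3 fl.py w7.png
```

```text
[ 0.511  -0.2324  0.3185] [0.001 0.695 0.719 0.   ] 0.9968955538466796
wrist 0.9 [240. 130.] 1726 [ 0.4565 -0.1709] 0.951
wrist 0.84 [244.  54.] 2284 [ 0.4611 -0.082 ] 0.957
wrist 0.81 [307. 134.] 1669 [ 0.5385 -0.1756] 0.968
top 0.77 [308. 252.] 302 [ 0.4599 -0.0811] 0.913
top 0.52 [340. 227.] 337 [ 0.5369 -0.1742] 0.918
top 0.49 [334. 254.] 64 [ 0.4641 -0.134 ] 0.096
top 0.45 [412. 271.] 909 [ 0.3982 -0.3906] 0.359
lifter 0.87 ((677.3206787109375, 58.22871780395508), (61.641746520996094, 191.809814453125), 0.6299756765365601)
```

View pics/w7.png

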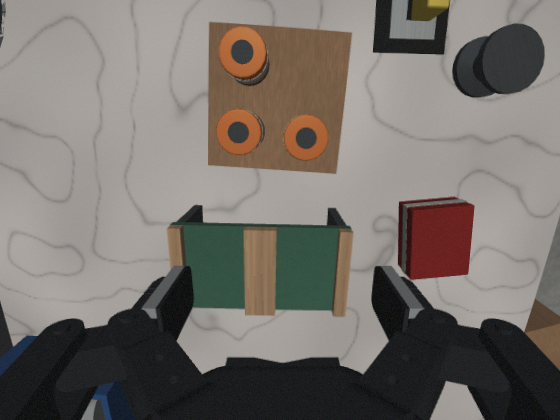

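The wrist view shows the empty green rack, the three filters at (243,52), (240,131) and (306,137), and the lifter back on the mat. I'll use a diagonal grasp for the filters so the fingers clear their neighbours.

Call:
servo_tool --pt "-10 30 0 0 0 0.153 -1" --pt "-10 30 0 0 0 0.153 -1" --pt "-10 30 -30 0 0 0.153 -1" --pt "-10 30 -30 0 0 0.153 -1" --pt "-10.5 30.6 -30 0 0 0.154 -1" --pt "0 0 -30 0 0 0 -1" --pt "0 0 0 0 0 0 -1" --pt "0 0 0 0 0 0 -1"

```text
clock: 40.7
tcp_pos: [0.4608, -0.0825, 0.199]
tool_rot: [0.001, 0.377, 0.926, -0.0]
wrist_force: [-0.8, -0.0, -0.2]
gripper_width: 1.001
finger_force: 0.0
```

```bash
python3 fl.py w8.png
```

```text
[ 0.4608 -0.0825  0.199 ] [ 0.001  0.377  0.926 -0.   ] 1.0012852616994095
wrist 0.97 [284. 200.] 3345 [ 0.4601 -0.0795] 0.97
wrist 0.87 [217. 252.] 3620 [ 0.4554 -0.17  ] 0.944
wrist 0.87 [270. 303.] 3481 [ 0.5381 -0.1739] 0.958
top 0.54 [344. 225.] 240 [ 0.5399 -0.1752] 0.659
lifter 0.73 ((677.3204345703125, 58.225677490234375), (61.64173126220703, 191.81591796875), 0.6298502683639526)
```

Call:
servo_tool --pt "-0.5 1.5 -30 0 0 0 -1" --pt "0 0 -40 0 0 0 -1" --pt "0 0 -35 0 0 0 -1" --pt "0 0 -15 0 0 0 -1" --pt "0 0 -6 0 0 0 -1" --pt "0 0 0 0 0 0 -1" --pt "0 0 0 0 0 0 1" --pt "0 0 0 0 0 0 1" --pt "0 0 0 0 0 0 1" --pt "0 0 0 0 0 0 1" --pt "0 0 0 0 0 0 1" --pt "0 0 0 0 0 0 1" --squeeze 40

```text
clock: 42.5
tcp_pos: [0.4663, -0.0886, 0.0826]
tool_rot: [0.009, 0.375, 0.927, -0.005]
wrist_force: [-22.6, -13.0, 72.8]
gripper_width: 0.005
finger_force: 32.4
```

Call:
servo_tool --pt "0 0 0 0 0 0 1" --pt "0 0 20 0 0 0 1" --pt "0 0 40 0 0 0 1" --pt "0 0 40 0 0 0 1" --pt "0 0 0 0 0 0 1"

```text
clock: 43.12
tcp_pos: [0.462, -0.0816, 0.1756]
tool_rot: [0.004, 0.376, 0.926, -0.0]
wrist_force: [-0.7, -0.2, -0.5]
gripper_width: 0.002
finger_force: 0.0
```

The grasp missed and the fingers shut, so I'll look before going on.

Call:
servo_tool --pt "0 0 40 0 0 0 -1" --pt "0 0 40 0 0 0 -1" --pt "0 0 40 0 0 0 -1" --pt "0 0 0 0 0 0 -1" --pt "0 0 0 0 0 0 -1" --pt "0 0 0 0 0 0 -1"

```text
clock: 43.88
tcp_pos: [0.4587, -0.0802, 0.2899]
tool_rot: [-0.002, 0.376, 0.926, 0.0]
wrist_force: [0.1, 0.5, 0.3]
gripper_width: 1.0
finger_force: 0.0
```

```bash
python3 fl.py w9.png
```

```text
[ 0.4587 -0.0802  0.2899] [-0.002  0.376  0.926  0.   ] 1.0002684366483394
wrist 0.95 [231. 227.] 2053 [ 0.456  -0.1695] 0.957
wrist 0.88 [274. 269.] 2093 [ 0.5383 -0.1739] 0.974
top 0.46 [342. 224.] 128 [ 0.5385 -0.1745] 0.352
lifter 0.78 ((677.3193969726562, 58.114501953125), (61.637325286865234, 191.60577392578125), 0.6297664046287537)
```

View pics/w9.png

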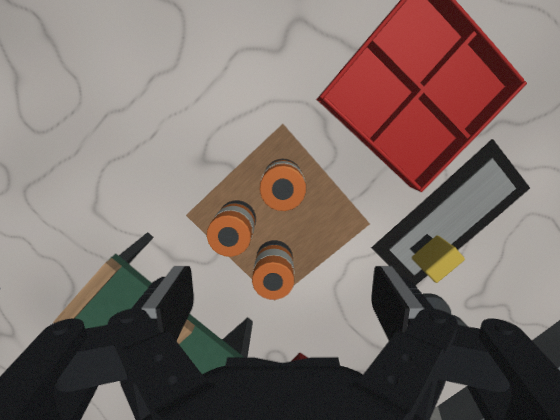

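```bash
python3 - <<'E'
from h import *
st=sensors.read_state();p=cams.camera('wrist');h=hsv(p)
m=((h[...,0]<14)&(h[...,1]>190)).astype(np.uint8)
n,l,s,c=cv2.connectedComponentsWithStats(m)
for i in range(1,n):
    if s[i,4]>150: print(s[i],c[i].round(1),'if top at .08:',back(p,[c[i]],.08,st)[0].round(4))
print(proj(p,[[.46,-.08,.08],[.46,-.08,.002]],st))
for d in spot_in(p,'filter0')[:5]: print(d)
for d in spot_in(cams.camera('top'),'filter0')[:5]: print(d)
E
```

```text
[[282.36439146 187.11707789]
 [282.35016429 176.42529405]]
{'position': [281.8, 184.1], 'p': 0.81}
{'position': [230.5, 225.9], 'p': 0.67}
{'position': [274.5, 266.2], 'p': 0.62}
```

```bash
python3 - <<'E'
from h import *
from scipy.spatial.transform import Rotation as R
st=sensors.read_state();p=cams.camera('wrist');X=st['tcp_pos'];q=st['tool_rot'];M=R.from_quat([q[1],q[2],q[3],q[0]]).as_matrix()
for z in (-.04,-.02,0,.012,.025):
    print(z,proj(p,[X+M@[a,-.0425,z] for a in (-.011,.011)],st).round(0).tolist())
print(np.linalg.norm(X[:2]))
im=p['image'][240:400,100:460];cv2.imwrite('pics/c.png',cv2.cvtColor(cv2.resize(im,None,fx=2,fy=2),cv2.COLOR_RGB2BGR))
E
```

```text
-0.04 [[179.0, 331.0], [173.0, 285.0]]
-0.02 [[192.0, 305.0], [188.0, 263.0]]
0 [[202.0, 284.0], [199.0, 246.0]]
0.012 [[208.0, 274.0], [205.0, 238.0]]
0.025 [[212.0, 264.0], [210.0, 230.0]]
0.46651990619112227
```

View pics/c.png

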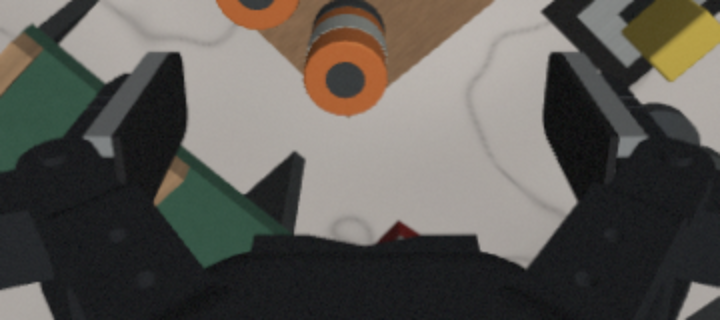

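The fingertips show at rows 266-300, about 20 mm behind where I assumed. The fingers therefore shut on top of the filter, which is still standing at (283,187). I'll retry about 28 mm lower and check before closing.

Call:
servo_tool --pt "1.5 0.5 -50 0 0 0 -1" --pt "0 0 -50 0 0 0 -1" --pt "0 0 -50 0 0 0 -1" --pt "0 0 -40 0 0 0 -1" --pt "0 0 -30 0 0 0 -1" --pt "0 0 -15 0 0 0 -1" --pt "0 0 -10 0 0 0 -1" --pt "0 0 0 0 0 0 -1"

```text
clock: 45.42
tcp_pos: [0.4612, -0.0802, 0.0469]
tool_rot: [0.0, 0.376, 0.926, -0.0]
wrist_force: [0.7, -0.7, 0.6]
gripper_width: 1.001
finger_force: 0.0
```

```bash
python3 fl.py w10.png
```

```text
[ 0.4612 -0.0802  0.0469] [ 0.     0.376  0.926 -0.   ] 1.0011018688732272
wrist 0.88 [196. 344.] 3772 [ 0.4629 -0.1786] 0.281
wrist 0.59 [278. 278.] 14926 [ 0.4593 -0.0796] 0.956
wrist 0.48 [267. 355.] 243 [ 0.5393 -0.175 ] 0.052
top 0.7 [341. 228.] 360 [ 0.5358 -0.175 ] 0.944
top 0.64 [344. 256.] 91 [ 0.4541 -0.1689] 0.255
lifter 0.82 ((677.3204345703125, 58.201011657714844), (61.64107131958008, 191.77882385253906), 0.6298519372940063)
```

View pics/w10.png

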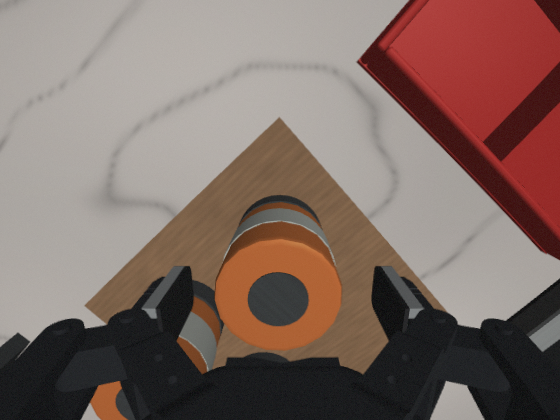

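The filter sits between the open fingers, centred at (278,295). Close with moderate force.

Call:
servo_tool --pt "0 0 0 0 0 0 1" --pt "0 0 0 0 0 0 1" --pt "0 0 0 0 0 0 1" --pt "0 0 0 0 0 0 1" --pt "0 0 0 0 0 0 1" --pt "0 0 0 0 0 0 1" --squeeze 60

```text
clock: 46.48
tcp_pos: [0.4612, -0.0803, 0.0473]
tool_rot: [0.0, 0.376, 0.926, -0.0]
wrist_force: [-2.2, -0.3, 4.7]
gripper_width: 0.638
finger_force: 62.5
```

Call:
servo_tool --pt "0 0 20 0 0 0 1" --pt "0 0 40 0 0 0 1" --pt "0 0 40 0 0 0 1" --pt "0 25 10 0 0 0 1" --pt "-1.5 40 0 0 0 0 1" --pt "-1 40 0 0 0 0 1" --pt "-1 35 0 0 0 0 1" --pt "0 17.3 0 0 0 0 1" --pt "0 0 0 0 0 0 1" --pt "0 0 0 0 0 0 1"

```text
clock: 47.72
tcp_pos: [0.4573, 0.0768, 0.1565]
tool_rot: [-0.0, 0.376, 0.926, -0.0]
wrist_force: [0.3, -0.4, -2.1]
gripper_width: 0.639
finger_force: 64.4
```

```bash
cat > g.py <<'E'
from h import *
st=sensors.read_state();p=cams.camera('wrist');h=hsv(p)
print(st['tcp_pos'].round(4))
v=near(p,st,[.498,.126],.18,.02)
m=((h[...,0]<5)|(h[...,0]>172))&(h[...,1]>130)&v
b=cv2.morphologyEx(m.astype(np.uint8),cv2.MORPH_CLOSE,np.ones((3,3)))
t=cams.camera('top');h=hsv(t);v=near(t,None,[.498,.126],.16,.02);mt=((h[...,0]<5)|(h[...,0]>172))&(h[...,1]>130)&v
print('top crate',fit(t,None,mt,[boxpts(-.0925,.0925,-.0925,.0925,0,.04)],[.498,.126,.095],v))
E
python3 g.py
```

```text
[0.4573 0.0768 0.1565]
top crate (array([0.49826714, 0.12510427, 0.10437003]), np.float64(0.321073941222655))
```

Call:
servo_tool --pt "0 0 -25 0 0 0 1" --pt "0 0 -35 0 0 0 1" --pt "0 0 -25 0 0 0 1" --pt "0 0 -10 0 0 0 1" --pt "0 0 -6 0 0 0 1" --pt "0 0 -3 0 0 0 1" --pt "0 0 -1 0 0 0 1" --pt "0 0 0 0 0 0 1"

```text
clock: 48.82
tcp_pos: [0.4579, 0.0772, 0.0523]
tool_rot: [0.0, 0.376, 0.926, 0.0]
wrist_force: [-0.5, -0.7, -2.3]
gripper_width: 0.641
finger_force: 64.4
```

Slightly lower to touch, release, retreat.

Call:
servo_tool --pt "0 0 -1.5 0 0 0 1" --pt "0 0 0 0 0 0 1" --pt "0 0 0 0 0 0 -1" --pt "0 0 0 0 0 0 -1" --pt "0 0 0 0 0 0 -1" --pt "0 0 0 0 0 0 -1" --pt "0 0 0 0 0 0 -1" --pt "0 0 20 0 0 0 -1" --pt "0 0 50 0 0 0 -1" --pt "0 -20 50 0 0 0 -1" --pt "0 -40 0 0 0 0 -1" --pt "0 -40 0 0 0 0 -1"

```text
clock: 50.32
tcp_pos: [0.458, -0.0237, 0.1713]
tool_rot: [0.001, 0.376, 0.927, 0.0]
wrist_force: [-0.0, 0.6, 0.2]
gripper_width: 0.995
finger_force: 0.0
```

Call:
servo_tool --pt "0 -40 30 0 0 0 -1" --pt "0 -40 0 0 0 0 -1" --pt "0 -40 0 0 0 0 -1" --pt "0 -28 0 0 0 0 -1" --pt "0 0 0 0 0 0 -1" --pt "0 0 0 0 0 0 -1"

```text
clock: 51.08
tcp_pos: [0.4573, -0.1701, 0.2]
tool_rot: [-0.0, 0.376, 0.926, 0.0]
wrist_force: [-1.1, -0.1, 0.3]
gripper_width: 1.001
finger_force: 0.0
```

```bash
python3 fl.py w11.png
```

```text
[ 0.4573 -0.1701  0.2   ] [-0.     0.376  0.926  0.   ] 1.0009919774534524
wrist 0.7 [331. 257.] 3539 [ 0.5382 -0.1747] 0.963
wrist 0.67 [282. 202.] 3271 [ 0.4554 -0.1703] 0.957
wrist 0.61 [472.  20.] 4308 [0.4571 0.0772] 0.973
top 0.55 [249. 254.] 327 [0.4557 0.0757] 0.956
top 0.44 [339. 259.] 65 [ 0.4334 -0.1449] 0.187
top 0.3 [152. 212.] 1209 [0.5709 0.3978] 0.362
top 0.3 [236. 238.] 3868 [0.5126 0.1855] 0.135
lifter 0.98 ((678.8441772460938, 58.24330520629883), (64.69581604003906, 191.81602478027344), 0.6278175711631775)
```

Call:
servo_tool --pt "-1.5 0 -40 0 0 0 -1" --pt "0 0 -50 0 0 0 -1" --pt "0 0 -35 0 0 0 -1" --pt "0 0 -18 0 0 0 -1" --pt "0 0 -10 0 0 0 -1" --pt "0 0 0 0 0 0 -1" --pt "0 0 0 0 0 0 1" --pt "0 0 0 0 0 0 1" --pt "0 0 0 0 0 0 1" --pt "0 0 0 0 0 0 1" --pt "0 0 0 0 0 0 1" --pt "0 0 0 0 0 0 1"

```text
clock: 52.88
tcp_pos: [0.4567, -0.1714, 0.0486]
tool_rot: [0.001, 0.376, 0.926, -0.0]
wrist_force: [-1.8, -0.7, 6.3]
gripper_width: 0.639
finger_force: 62.5
```

Call:
servo_tool --pt "0 0 20 0 0 0 1" --pt "0 0 40 0 0 0 1" --pt "0 0 40 0 0 0 1" --pt "0 25 20 0 0 0 1" --pt "-1 45 0 0 0 0 1" --pt "-1 45 0 0 0 0 1" --pt "-1 45 0 0 0 0 1" --pt "-1 45 0 0 0 0 1" --pt "-1 45 0 0 0 0 1" --pt "-1 45 0 0 0 0 1" --pt "0 32 0 0 0 0 1" --pt "0 0 0 0 0 0 1"

```text
clock: 54.38
tcp_pos: [0.4495, 0.1581, 0.1674]
tool_rot: [-0.0, 0.375, 0.927, 0.0]
wrist_force: [0.4, 0.4, -2.2]
gripper_width: 0.637
finger_force: 64.1
```

Call:
servo_tool --pt "0 8.5 0 0 0 0 1" --pt "0 0 -25 0 0 0 1" --pt "0 0 -40 0 0 0 1" --pt "0 0 -28 0 0 0 1" --pt "0 0 -10 0 0 0 1" --pt "0 0 -7 0 0 0 1" --pt "0 0 -3 0 0 0 1" --pt "0 0 -2 0 0 0 1" --pt "0 0 0 0 0 0 1" --pt "0 0 0 0 0 0 1"

```text
clock: 55.62
tcp_pos: [0.4503, 0.1648, 0.0526]
tool_rot: [0.0, 0.376, 0.926, 0.0]
wrist_force: [0.2, -0.3, -2.1]
gripper_width: 0.634
finger_force: 64.2
```

Call:
servo_tool --pt "0 0 -1 0 0 0 1" --pt "0 0 0 0 0 0 1" --pt "0 0 0 0 0 0 -1" --pt "0 0 0 0 0 0 -1" --pt "0 0 0 0 0 0 -1" --pt "0 0 0 0 0 0 -1" --pt "0 0 0 0 0 0 -1" --pt "0 0 20 0 0 0 -1" --pt "0 0 50 0 0 0 -1" --pt "0 -20 50 0 0 0 -1" --pt "15 -55 30 0 0 0 -1" --pt "15 -55 0 0 0 0 -1"

```text
clock: 57.12
tcp_pos: [0.4818, 0.0351, 0.2038]
tool_rot: [0.003, 0.376, 0.927, 0.001]
wrist_force: [0.7, 1.0, -0.1]
gripper_width: 0.998
finger_force: 0.0
```

Call:
servo_tool --pt "15 -55 0 0 0 0 -1" --pt "15 -55 0 0 0 0 -1" --pt "15 -55 0 0 0 0 -1" --pt "12 -45 0 0 0 0 -1" --pt "0 0 0 0 0 0 -1" --pt "0 0 0 0 0 0 -1"

```text
clock: 57.88
tcp_pos: [0.5361, -0.173, 0.1999]
tool_rot: [-0.001, 0.377, 0.926, 0.0]
wrist_force: [-0.1, 0.4, 0.3]
gripper_width: 0.994
finger_force: 0.0
```

```bash
python3 fl.py w12.png
```

```text
[ 0.5361 -0.173   0.1999] [-0.001  0.377  0.926  0.   ] 0.9942894665376425
wrist 0.71 [281. 203.] 3372 [ 0.5385 -0.1745] 0.974
top 0.9 [225. 255.] 330 [0.4486 0.1632] 0.911
top 0.9 [254. 254.] 325 [0.4562 0.0764] 0.957
top 0.45 [337. 232.] 200 [ 0.5317 -0.17  ] 0.543
lifter 0.83 ((678.8478393554688, 58.24298095703125), (58.572933197021484, 185.7234344482422), 0.6265124678611755)
```

Call:
servo_tool --pt "2 -1.3 -40 0 0 0 -1" --pt "0 0 -50 0 0 0 -1" --pt "0 0 -35 0 0 0 -1" --pt "0 0 -18 0 0 0 -1" --pt "0 0 -10 0 0 0 -1" --pt "0 0 0 0 0 0 -1" --pt "0 0 0 0 0 0 1" --pt "0 0 0 0 0 0 1" --pt "0 0 0 0 0 0 1" --pt "0 0 0 0 0 0 1" --pt "0 0 0 0 0 0 1" --pt "0 0 0 0 0 0 1"

```text
clock: 59.68
tcp_pos: [0.5395, -0.1756, 0.0491]
tool_rot: [0.001, 0.376, 0.926, -0.0]
wrist_force: [-1.1, -0.3, 6.1]
gripper_width: 0.639
finger_force: 62.9
```

Call:
servo_tool --pt "0 0 20 0 0 0 1" --pt "0 0 40 0 0 0 1" --pt "0 0 40 0 0 0 1" --pt "0 25 20 0 0 0 1" --pt "2 45 0 0 0 0 1" --pt "2 45 0 0 0 0 1" --pt "2 45 0 0 0 0 1" --pt "2 45 0 0 0 0 1" --pt "1 35 0 0 0 0 1" --pt "0 19 0 0 0 0 1" --pt "0 0 0 0 0 0 1" --pt "0 0 0 0 0 0 1"

```text
clock: 61.18
tcp_pos: [0.5476, 0.0831, 0.1674]
tool_rot: [0.0, 0.377, 0.926, -0.0]
wrist_force: [-0.4, -0.4, -1.7]
gripper_width: 0.635
finger_force: 64.1
```

Call:
servo_tool --pt "0 2.5 -25 0 0 0 1" --pt "0 0 -40 0 0 0 1" --pt "0 0 -28 0 0 0 1" --pt "0 0 -10 0 0 0 1" --pt "0 0 -7 0 0 0 1" --pt "0 0 -3 0 0 0 1" --pt "0 0 -2 0 0 0 1" --pt "0 0 0 0 0 0 1" --pt "0 0 0 0 0 0 1"

```text
clock: 62.3
tcp_pos: [0.5479, 0.0866, 0.0528]
tool_rot: [0.0, 0.376, 0.926, 0.0]
wrist_force: [-0.0, -0.8, -1.8]
gripper_width: 0.637
finger_force: 64.0
```

Call:
servo_tool --pt "0 0 -1 0 0 0 1" --pt "0 0 0 0 0 0 1" --pt "0 0 0 0 0 0 -1" --pt "0 0 0 0 0 0 -1" --pt "0 0 0 0 0 0 -1" --pt "0 0 0 0 0 0 -1" --pt "0 0 0 0 0 0 -1" --pt "0 0 20 0 0 0 -1" --pt "0 0 50 0 0 0 -1" --pt "0 0 50 0 0 0 -1" --pt "0 -50 40 0 0 0 -1" --pt "-10 -55 40 0 0 0 -1"

```text
clock: 63.8
tcp_pos: [0.5387, -0.0129, 0.2486]
tool_rot: [0.001, 0.375, 0.927, 0.0]
wrist_force: [-0.2, -0.2, -0.2]
gripper_width: 1.0
finger_force: 0.0
```

Call:
servo_tool --pt "-30 -50 0 0 0 0 -1" --pt "-30 -50 0 0 0 0 -1" --pt "-30 -50 0 0 0 0 -1" --pt "-30 -50 0 0 0 0 -1" --pt "0 0 0 0 0 0 -1" --pt "0 0 0 0 0 0 -1"

```text
clock: 64.55
tcp_pos: [0.4185, -0.2121, 0.2468]
tool_rot: [0.0, 0.377, 0.926, 0.0]
wrist_force: [0.9, 0.3, 0.1]
gripper_width: 1.003
finger_force: 0.0
```

```bash
python3 fl.py w13.png; python3 - <<'E'
from h import *
t=cams.camera('top');cv2.imwrite('pics/t9.png',cv2.cvtColor(cv2.resize(t['image'],(800,600)),cv2.COLOR_RGB2BGR))
for d in trace(t,'disc0')[:2]:
    c=max(cv2.findContours(d['mask'].astype(np.uint8),0,2)[0],key=cv2.contourArea).reshape(-1,2)
    print(d['p'],cv2.minEnclosingCircle((back(t,c,.121)[:,:2]*1000).astype(np.float32)))
h=hsv(t);v=near(t,None,[.498,.126],.14,.02);mt=((h[...,0]<14)|(h[...,0]>172))&(h[...,1]>130)&v
mt=cv2.morphologyEx(mt.astype(np.uint8),cv2.MORPH_CLOSE,np.ones((9,9)))
print('top crate',fit(t,None,mt>0,[boxpts(-.0925,.0925,-.0925,.0925,0,.04)],[.498,.126,.095],v))
E
```

```text
[ 0.4185 -0.2121  0.2468] [0.    0.377 0.926 0.   ] 1.0025068374648405
wrist 0.84 [536.  87.] 2364 [0.547  0.0873] 0.971
wrist 0.6 [508.  27.] 4579 [0.4568 0.0776] 0.966
top 0.8 [224. 255.] 348 [0.4493 0.1641] 0.945
top 0.75 [253. 252.] 331 [0.4561 0.0767] 0.945
top 0.67 [252. 225.] 335 [0.5466 0.0858] 0.947
lifter 0.68 ((677.2841186523438, 58.236087799072266), (61.637516021728516, 191.81719970703125), 0.6061895489692688)
0.73 ((445.7608337402344, 349.2570495605469), 55.7675666809082)
0.57 ((567.7212524414062, 359.86163330078125), 58.149227142333984)
top crate (array([0.49820421, 0.12568555, 0.0880508 ]), np.float64(0.9419696456608072))
```

View pics/t9.png

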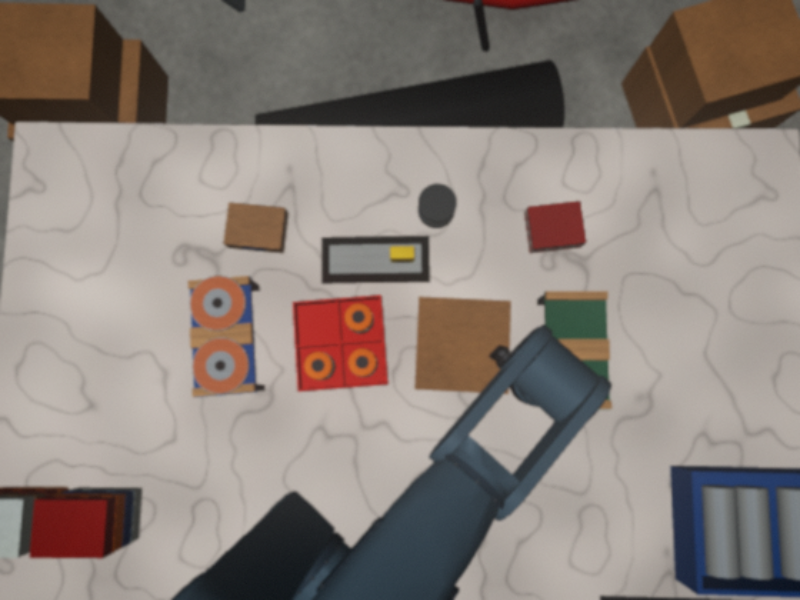

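The top view shows everything in place: both discs on the blue rack at (218,302) and (220,366), three filters in crate cells, the lifter on its mat, and the boxes and roller where they started. I'm handing in.

```bash
python3 -c "
from plant import robot
print(robot.finish_job())"
```

```text
the job is handed in; nothing more can be done
None
```

The job is handed in: both discs lie in the blue rack's bays, all three filters stand in the crate, and the lifter is back on its mat, but one missed grasp pressed about 73 N down on a filter (limits: 40 N for arm or gripper body, 120 N at the wrist), and no verdict came back.

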